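# Set up the folding spice and recipe stand

### The job

Set up the spice stand for cooking: swing its folded back up until it snaps over and stays open, put every low round spice tin, lid up, into a pocket of its own in the front row, and take the paddle board out of its rack and stand it, handle up, on the ledge behind the pockets so that it leans squarely against the opened back. Leave the mug, the wide jar and the roll of tape where they are.

Things in the scene. Friction and masses are not known exactly. Their poses are not given: they have to be found in the camera images.
- spice_stand: Fixed wooden stand, 119 deep (x) x 341 wide (y), 380 over its end brackets (58 high). Origin: 52 mm ahead of its rear face, mid width, underside; front faces its -x. Front row of five square pockets 61 x 61 mm, walls 6, rims z = 30, floor z = 10. Behind: a ledge, top z = 24, from x = +6 to +42, between a lip (pockets' rear wall, z = 30) and a rear rail. The folded back covers the pockets.
- easel (a joint): Angle of the stand's hinged back, rad: 0 = folded flat forward over the pockets, 1.83 = open, leaning 15 degrees rearward on its stop. A spring acts over centre: below about 1.0 it pulls the back shut, beyond that open; raising it takes 2 to 4 N at the handle. Wooden panel 322 wide, 8 thick, from 8 to 90 mm off the hinge, with a steel loop handle on its free edge.
- easel_hinge (a point): Point on the hinge axis at the middle of its length: 30 mm behind the stand's origin (its +x), 46 mm up. The axis runs along the stand's y.
- easel_grip (a point): Middle of the back's handle bar, 130 mm from the hinge in the panel's mid-plane. The bar is round, 12 mm thick, parallel to the hinge, straight for 86 mm; 34 mm clear between it and the panel's edge. Folded it lies 46 mm above the worktop, in front of the pockets (27 mm clear of their front wall).
- board: Small dark wooden paddle board, 10 mm thick (its x), 120 wide (y), 210 long (z), 0.18 kg, both faces alike. Origin: centre of its foot edge; z runs up to the handle, which is 34 mm wide and reaches from 140 to 210 mm. At first it stands upright in the rack; on the stand its foot rests on the ledge and it leans rearward on the panel.
- board_top (a point): Middle of the end of the board's handle, 210 mm from its foot.
- board_rack: Low wooden rack fixed to the worktop, 70 x 140 x 54 mm, origin at the centre of its underside: two walls along its y with a 14 mm slot between them, slot floor at z = 10 mm. Holds the board, whose y lies along the rack's y.
- pocket_1 (a point): Centre of the floor of pocket 1, 10 mm above the worktop; pockets are 67 mm apart along the stand's y, 1 at its -y end (right), 5 at its +y end.
- pocket_2 (a point): Centre of the floor of pocket 2, 10 mm above the worktop; pockets are 67 mm apart along the stand's y, 1 at its -y end (right), 5 at its +y end.
- pocket_3 (a point): Centre of the floor of pocket 3, 10 mm above the worktop; pockets are 67 mm apart along the stand's y, 1 at its -y end (right), 5 at its +y end.
- pocket_4 (a point): Centre of the floor of pocket 4, 10 mm above the worktop; pockets are 67 mm apart along the stand's y, 1 at its -y end (right), 5 at its +y end.
- pocket_5 (a point): Centre of the floor of pocket 5, 10 mm above the worktop; pockets are 67 mm apart along the stand's y, 1 at its -y end (right), 5 at its +y end.
- spice_1: Low round steel spice tin with a paper band and a flat lid, 54 mm across, 46 tall, about 0.12 kg, closed and rigid. Origin: centre of its foot, z up. In a pocket its top stands 26 mm above the rims. Starts on the worktop to the right of the stand; may be absent.
- spice_2: Low round steel spice tin with a paper band and a flat lid, 54 mm across, 46 tall, about 0.12 kg, closed and rigid. Origin: centre of its foot, z up. In a pocket its top stands 26 mm above the rims. Starts on the worktop to the right of the stand; may be absent.
- spice_3: Low round steel spice tin with a paper band and a flat lid, 54 mm across, 46 tall, about 0.12 kg, closed and rigid. Origin: centre of its foot, z up. In a pocket its top stands 26 mm above the rims. Starts on the worktop to the right of the stand; may be absent.
- spice_4: Low round steel spice tin with a paper band and a flat lid, 54 mm across, 46 tall, about 0.12 kg, closed and rigid. Origin: centre of its foot, z up. In a pocket its top stands 26 mm above the rims. Starts on the worktop to the right of the stand; may be absent.
- spice_5: Low round steel spice tin with a paper band and a flat lid, 54 mm across, 46 tall, about 0.12 kg, closed and rigid. Origin: centre of its foot, z up. In a pocket its top stands 26 mm above the rims. Starts on the worktop to the right of the stand; may be absent.
- mug: White mug, 80 mm across (115 with its handle), 91 tall, a bystander. Origin: centre of its foot.
- wide_jar: Wider jar with a dark lid, 63 mm across, 94 tall, a bystander, not a spice tin. Origin: centre of its foot.
- masking_tape: Roll of paper tape, 98 mm across, 25 tall, lying flat, a bystander. Origin: centre of its underside.
Things that resemble listed ones, but are neither listed nor needed, are in the scene too. Several things have the shape of the board; the one meant has the colours described above.

How it is judged:
By the outcome, as a careful person would: the job done as asked, in the order asked, and still so for the second after the job is handed in, with the robot touching nothing.
Of spice_1, spice_2, spice_3, spice_4, spice_5 only 3 to 5 are there at a start; the rules pass over those that are not, and their reading is None.
At some moment in a run one of spice_1, spice_2, spice_3, spice_4, spice_5 may be knocked a few centimetres aside while the robot is not near it.
It also fails if it takes over 210 s, if anything falls off the work surface, if the arm or the gripper's body presses on something with over 40 N, if the wrist force passes 120 N, or if a joint passes its speed limit or range.

### The arm

A 6-joint arm with a two-finger parallel gripper is mounted at the origin on a cart in front of the work surface, level with it; the furniture and walls round the work are solid. World frame = base frame: x ahead of the robot, y to its left, z up, the work surface at z = 0. Lengths are in m, angles in rad, forces in N, time in s.
With the tool pointing down it reaches from about 0.35 to 0.85 m from the base axis. Payload 8.1 kg.
Tool frame: the origin (TCP) lies between the finger pads; the fingertips stand 17 mm ahead of it and the grasp point (between the pads) lies 2 mm behind it (manip.finger_overhang is the distance from the TCP to the fingertips, in m); z points along the fingers, y is the line along which they close (so a half turn about z gives the same grasp; the last joint's range is limited). The gripper opens to 85 mm and grips with 20 to 120 N. Pads are 22 mm wide; open, the fingers measure 114 mm over their backs; the gripper's body (76 mm by 85 mm) begins 54 mm behind the grasp point. The pads swing forward as they close: fully open they stand 13 mm farther back than shut.
Start: joints at [1.047, 0.13, 1.488, -0, 1.523, -0.085], TCP at [0.255, 0.543, 0.248] pointing down, gripper open.
Joint ranges: [-2.96, 2.96], [-0.89, 2.26], [0.02, 2.5], [-1.34, 4.48], [0, 2.73], [-2.66, 2.66]. Speed limits (rad/s): [2.39, 2.39, 2.79, 3.14, 3.14, 3.14].

### API

Orientations are given as a unit quaternion [w, x, y, z].
In Python, from station import monitor, eyes, job, manip gives the robot as it stands.
- The arm moves only by the shell command python3 -m creep 'ROWS'. ROWS is JSON, a list of rows, each a list of 5 numbers: the shift along the tool's x, y, z in m, then the turn about the tool's z in rad, then the opening, from 0 (shut) to 1 (fully open). A call has 1 to 8 rows; each row is the pose to reach, as a shift and turn from the pose commanded when the call began, along the tool's axes at that moment; what a row does not reach only later rows make up. A row lasts 1/10 s, in which the tool goes at most 50 mm and 8.59 degrees, less where a joint would pass 70% of its speed; a pose out of reach is approached as far as the arm can. A call with a gripper value outside its range is refused whole. The fingers move at their own pace and stop on an object; the grip force is fixed at half the most. Time passes only in rows, so rows that repeat a pose let the fingers close. It gives the time, the measured TCP pose, the force, the opening and the grip force at its end, in the units of the state.
- monitor.state(): the state, without advancing time (a new reading comes with each control period).
- eyes.grab_frame(name): name is "scene" or "side" or "wrist"; returns a dict with "image" (420x560x3 uint8, red, green, blue), "z_map" (420x560 float32, m along the optical axis (not along the pixel's ray), 0 where there is no reading), "mtx" (3x3 intrinsics, pixels), "view" (4x4, takes a point from world to camera coordinates). Camera axes: x right, y down, z forward; pixel columns grow to the right and rows downward; lengths in m; the calibration is good to about 2 mm. A picture is of the moment at which its call begins.
- job.finish_job(): hands the job in; it is judged then, once.
Trained networks look in the newest picture that a camera, given by its name, has taken for a name from the list of things; names that differ only in an ending like _2 or _b are one class to them, and where a whole thing is asked for, a point or a joint stands for the part that bears it (a point fixed in the world has none). Each returns a list of dicts, best first, with "p" (0 to 1); they miss things now and then, are a little off and sometimes report something else, mostly with a low value. They report only what shows in the picture. A call takes as long as a camera call. They do not tell look-alikes from the thing itself.
- eyes.search_frame(camera, target): "centre" ([x, y, z] in m, in world coordinates, good to about 4 mm: the middle of the surface that is visible of it).
- eyes.regions_of(camera, target): "mask" (420x560 bool, what is visible of it).
The state is a dict: "time_s": time; "joint_pos": joint angles; "dq": joint speeds; "tau": joint torques, N m; "tcp_pos": TCP position; "ee_rot": TCP orientation; "force": force on the tool from outside, world axes, zero at the start; "moment": the same for the moment, N m; "grip_width": finger opening in m; "grasp_force": force on a finger pad.
Only numpy, scipy, OpenCV 4.12 (cv2) and the standard library are available. Lean on these libraries where they do the work, as an engineer would, in place of code of your own. Each camera call takes 0.05 s, during which the arm holds its last target. There are 200 camera calls.

## Working session

There is one attempt and no reset: what is moved stays moved. The work goes in short steps, Python scripts to look and compute and a shell command to move; the robot and the scene stay as the last step left them, time stands still between calls to the robot, and variables do not carry over. Pictures are saved under pics/ and viewed, at most 14 in all, crops included, and the job is handed in when it is done.

```bash
ls; mkdir -p pics
cat > h.py <<'E'
import numpy as np, cv2, json
from station import monitor, eyes, job, manip
def grab(c, fn=None):
    f=eyes.grab_frame(c)
    if fn: cv2.imwrite('pics/'+fn, f['image'][:,:,::-1])
    return f
def world(f,u,v,z=None):
    z=f['z_map'][int(v),int(u)] if z is None else z
    p=np.linalg.inv(f['mtx'])@np.array([u,v,1.])*z
    return (np.linalg.inv(f['view'])@np.r_[p,1])[:3]
def cloud(f,mask=None):
    Z=f['z_map']; ok=Z>0
    if mask is not None: ok&=mask
    v,u=np.nonzero(ok); 
    p=np.linalg.inv(f['mtx'])@np.vstack([u,v,np.ones(len(u))])*Z[v,u]
    return (np.linalg.inv(f['view'])@np.vstack([p,np.ones(len(u))]))[:3].T,u,v
def pix(f,p):
    q=f['mtx']@(f['view']@np.r_[p,1])[:3]; return q[:2]/q[2]
E
python3 - <<'E'
from h import *
np.set_printoptions(precision=4,suppress=True)
fs={}
for c in ['scene','side']:
    f=grab(c,c+'0.png'); np.savez(c+'0.npz',**f)
    print(c,'cam',np.linalg.inv(f['view'])[:3,3])
    for t in ['spice_1','board','spice_stand','easel_grip','board_rack','mug','wide_jar','masking_tape']:
        for d in eyes.search_frame(c,t): print(t,round(d['p'],2),np.array(d['centre']),pix(f,d['centre']).round())
print(monitor.state())
a=cv2.imread('pics/scene0.png')
E
```

```text
pics
scene cam [0.0506 0.8403 1.282 ]
spice_1 0.66 [ 0.4853 -0.4126  0.045 ] [355. 151.]
spice_1 0.59 [ 0.4253 -0.2925  0.0447] [356. 178.]
spice_1 0.58 [ 0.3745 -0.1956  0.0428] [357. 203.]
spice_1 0.52 [ 0.5542 -0.2642  0.0473] [319. 169.]
board 0.92 [0.5919 0.5146 0.1098] [163. 334.]
board 0.24 [ 0.5269 -0.0233  0.0534] [291. 217.]
spice_stand 0.79 [ 0.5312 -0.0212  0.0508] [289. 217.]
easel_grip 0.58 [ 0.5259 -0.0201  0.0481] [291. 219.]
board_rack 0.55 [0.5045 0.3644 0.0091] [228. 322.]
mug 0.74 [ 0.728  -0.1868  0.0608] [265. 161.]
mug 0.15 [ 0.4835 -0.4146  0.0441] [356. 151.]
wide_jar 0.91 [ 0.6805 -0.3264  0.0733] [297. 140.]
wide_jar 0.28 [ 0.3775 -0.1996  0.0413] [357. 202.]
masking_tape 0.67 [ 0.5282 -0.0241  0.0486] [291. 218.]
masking_tape 0.47 [0.3569 0.1812 0.0252] [306. 294.]
side cam [-0.3681  1.4362  1.1438]
spice_1 0.69 [ 0.5563 -0.2671  0.0377] [321. 208.]
spice_1 0.62 [ 0.4313 -0.2909  0.0444] [350. 213.]
spice_1 0.59 [ 0.3766 -0.1972  0.0391] [351. 228.]
spice_1 0.53 [ 0.4803 -0.4108  0.0337] [353. 200.]
board 0.83 [0.5917 0.5214 0.1141] [186. 283.]
board 0.73 
[... 239 characters left out ...]
232.]
masking_tape 0.9 [0.342  0.2243 0.0199] [302. 288.]
masking_tape 0.49 [0.4806 0.3429 0.1305] [248. 264.]
masking_tape 0.27 [ 0.5023 -0.0445  0.0474] [304. 232.]
masking_tape 0.21 [ 0.5115 -0.035   0.0494] [301. 232.]
{'time_s': 0.9, 'joint_pos': array([ 1.0466,  0.1304,  1.4882, -0.    ,  1.523 , -0.0854]), 'dq': array([-0.001 ,  0.0005, -0.001 ,  0.0008, -0.0004, -0.0008]), 'tau': array([ -0.0019, -56.9306, -50.088 ,  -0.0005,   0.0005,   0.    ]), 'tcp_pos': array([0.2549, 0.5432, 0.2483]), 'ee_rot': array([0.    , 0.2176, 0.976 , 0.    ]), 'force': array([-0.3503, -1.041 ,  0.0563]), 'moment': array([-0.0015,  0.0159,  0.0423]), 'grasp_force': 0.0, 'grip_width': 0.08568672149425978}
```

Run:
```python
import cv2
a=cv2.imread('pics/scene0.png')[100:400,100:500]; cv2.imwrite('pics/scene0c.png',cv2.resize(a,(800,600),interpolation=3))
a=cv2.imread('pics/side0.png')[150:400,130:463]; cv2.imwrite('pics/side0c.png',cv2.resize(a,(799,600),interpolation=3))
```

```text
(no output)
```

View pics/scene0c.png

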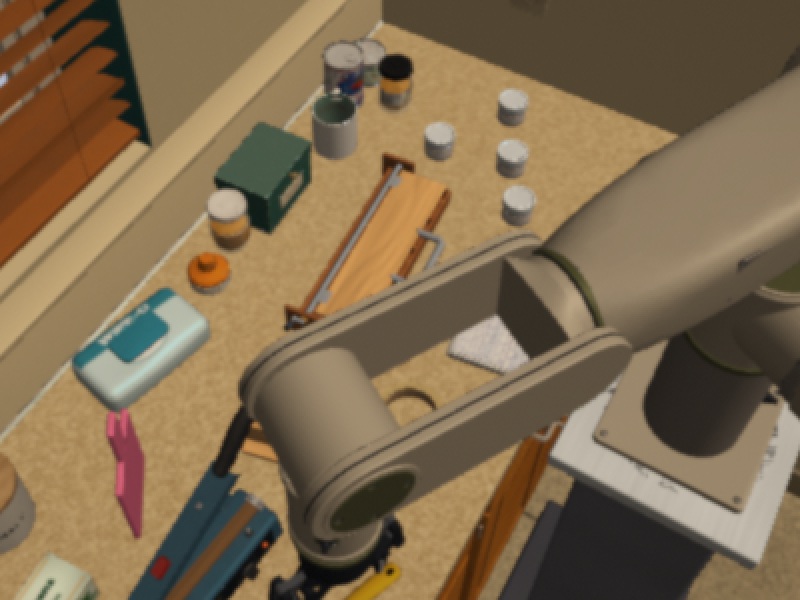

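View pics/side0c.png

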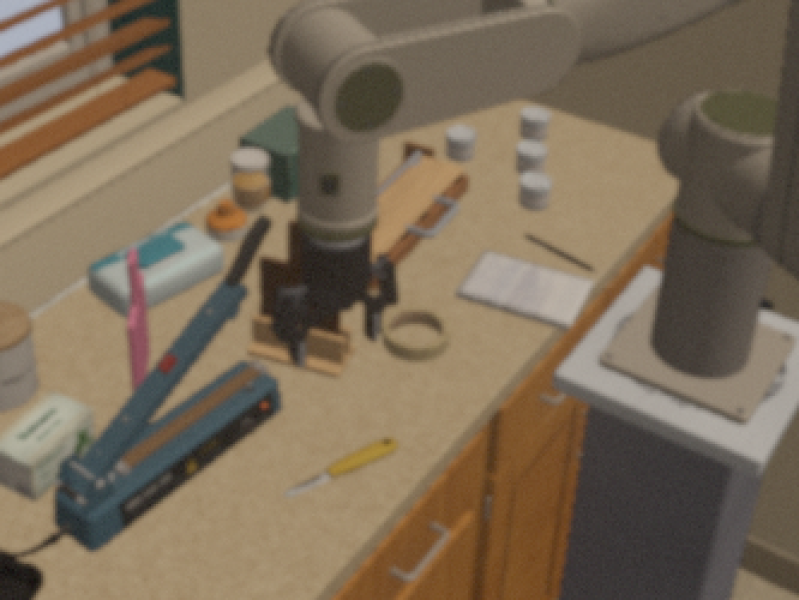

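The view shows four tins at scene crop (513,105), (512,155), (518,203) and (440,140). The stand sits mid-table with its back folded. There is a dark board in the rack at side crop (320,270), behind the gripper, and a pink board-shaped thing at (130,330). Next I fit the stand.

Run:
```python
from h import *
np.set_printoptions(precision=4,suppress=True)
for c in ['scene','side']:
    f=dict(np.load(c+'0.npz')); P,u,v=cloud(f)
    # panel top z~.050
    m=(abs(P[:,2]-.050)<.004)&(P[:,0]>.38)&(P[:,0]<.68)&(P[:,1]>-.22)&(P[:,1]<.2)
    img=f['image'][v,u].astype(int); w=m&(img[:,0]-img[:,2]>50)
    r=cv2.minAreaRect(P[w][:,:2].astype(np.float32)*1000); print(c,w.sum(),r,cv2.boxPoints(r))
    q=P[w][:,:2]; cc=np.median(q,0); ev,V=np.linalg.eigh(np.cov((q-cc).T)); print(cc,ev**.5*12**.5,V)
    # tins: top points
    m=(P[:,2]>.040)&(P[:,2]<.052)
    for t in [(.485,-.413),(.4253,-.2925),(.3745,-.1956),(.555,-.266)]:
        k=m&(np.hypot(P[:,0]-t[0],P[:,1]-t[1])<.045)
        if k.sum()>10:
            (x,y),rad=cv2.minEnclosingCircle(P[k][:,:2].astype(np.float32)); print(t,k.sum(),x,y,rad, np.median(P[k],0))
    m=(abs(P[:,2]-.047)<.008)&(P[:,0]>.38)&(P[:,0]<.55)&(P[:,1]>-.22)&(P[:,1]<.1)&~w&(abs(img[:,0]-img[:,2])<45)
    r=cv2.minAreaRect(P[m][:,:2].astype(np.float32)*1000); print('steel',m.sum(),r)
```

```text
scene 1551 ((515.1491088867188, -9.541641235351562), (166.7860107421875, 361.3160400390625), 5.057273864746094) [[ 416.1555  163.0619]
 [ 448.006  -196.8476]
 [ 614.1428 -182.1452]
 [ 582.2922  177.7643]]
[ 0.5199 -0.0149] [0.0825 0.3044] [[-0.999  -0.0436]
 [-0.0436  0.999 ]]
(0.485, -0.413) 125 0.48305684328079224 -0.42128467559814453 0.03154290094971657 [ 0.4855 -0.4187  0.0444]
(0.4253, -0.2925) 147 0.43143588304519653 -0.302879273891449 0.03048660233616829 [ 0.4293 -0.3049  0.0453]
(0.3745, -0.1956) 162 0.3747059106826782 -0.21082691848278046 0.02933206595480442 [ 0.3743 -0.2111  0.0449]
(0.555, -0.266) 141 0.5562174916267395 -0.2751026451587677 0.030796220526099205 [ 0.5586 -0.2756  0.045 ]
steel 142 ((439.47454833984375, -90.91943359375), (276.5453186035156, 60.55536651611328), 73.22432708740234)
side 554 ((508.62249755859375, -25.355545043945312), (101.98485565185547, 340.60137939453125), 14.782079696655273) [[ 415.8667  126.2984]
 [ 502.7689 -203.0302]
 [ 601.3783 -177.0094]
 [ 514.4761  152.3191]]
[ 0.5093 -0.0338] [0.0728 0.2829] [[-0.9799 -0.1993]
 [-0.1993  0.9799]]
(0.485, -0.413) 63 0.48476073145866394 -0.4173966944217682 0.0315169095993042 [ 0.4859 -0.4152  0.0452]
(0.4253, -0.2925) 73 0.4303205609321594 -0.29379671812057495 0.03880893439054489 [ 0.4323 -0.3029  0.0451]
(0.3745, -0.1956) 77 0.37635567784309387 -0.2055158019065857 0.03259850665926933 [ 0.3745 -0.2061  0.0447]
(0.555, -0.266) 67 0.5582553148269653 -0.27174270153045654 0.03365857154130936 [ 0.5597 -0.274   0.0447]
steel 122 ((441.711669921875, -86.87185668945312), (270.1988525390625, 75.14234924316406), 78.87911224365234)
```

```bash
python3 -m creep '[[0,0,-0.05,0,1],[0,0,-0.10,0,1],[0.05,-0.05,-0.1,0,1],[0.10,-0.1,-0.1,0,1],[0.10,-0.15,-0.1,0,1],[0.10,-0.2,-0.1,0,1],[0.10,-0.25,-0.1,0,1],[0.10,-0.3,-0.1,0,1]]'
```

```text
time_s: 1.7
tcp_pos: [0.0505, 0.342, 0.3481]
ee_rot: [-0.0, 0.217, 0.976, 0.0]
force: [-0.7, 0.0, 1.5]
grip_width: 0.0855
grasp_force: 0.0
```

Run:
```python
from h import *
np.set_printoptions(precision=4,suppress=True)
ims=[]
for c in ['scene','side']:
    f=grab(c,c+'1.png')
    for t in ['board','spice_stand','board_rack','easel_grip']:
        R=eyes.regions_of(c,t)
        for d in R[:2]:
            v,u=np.nonzero(d['mask']); print(c,t,round(d['p'],2),len(u),u.mean().round(),v.mean().round(), world(f,u.mean(),v.mean()))
        f[t]=np.array([d['mask'] for d in R[:2]])
    np.savez(c+'1.npz',**f)
    ims.append(f['image'])
a=cv2.resize(ims[0][130:290,180:400],(800,582),interpolation=3);cv2.imwrite('pics/a1.png',a[:,:,::-1])
b=cv2.resize(ims[1][200:360,160:380],(800,582),interpolation=3);cv2.imwrite('pics/b1.png',b[:,:,::-1])
```

```text
scene board 0.91 984 245.0 301.0 [0.457  0.3366 0.1281]
scene board 0.84 807 164.0 333.0 [0.5851 0.5168 0.1229]
scene spice_stand 0.68 3916 287.0 229.0 [0.5156 0.0208 0.0462]
scene board_rack 0.76 881 248.0 324.0 [0.4479 0.3455 0.0199]
scene board_rack 0.6 583 305.0 307.0 [0.3447 0.2087 0.0028]
scene easel_grip 0.78 2385 290.0 225.0 [0.5151 0.0029 0.05  ]
scene easel_grip 0.46 3847 287.0 229.0 [0.5156 0.0207 0.0473]
side board 0.75 1036 254.0 268.0 [0.4591 0.3373 0.1201]
side board 0.62 400 186.0 284.0 [0.5729 0.5363 0.1303]
side spice_stand 0.94 2059 293.0 241.0 [0.5044 0.0362 0.0504]
side board_rack 0.94 744 255.0 294.0 [0.4438 0.3559 0.0332]
side easel_grip 0.77 1243 295.0 236.0 [0.5171 0.0025 0.047 ]
```

View pics/a1.png

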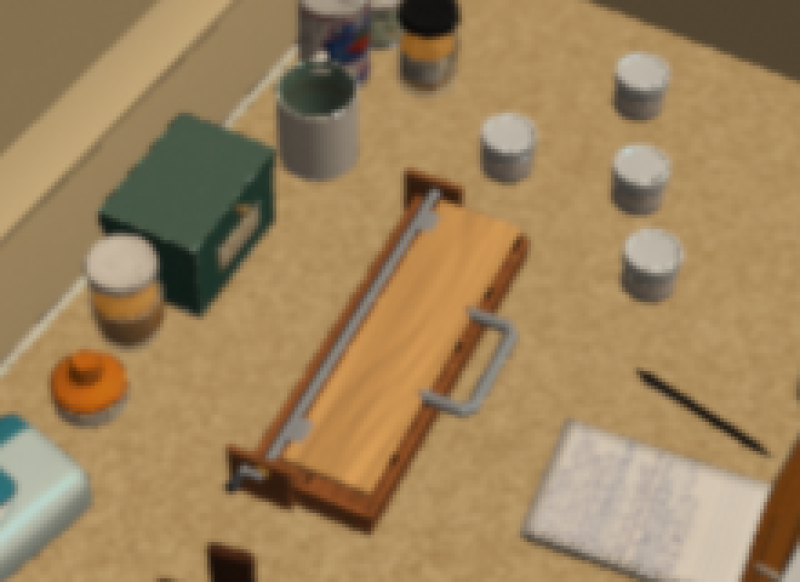

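View pics/b1.png

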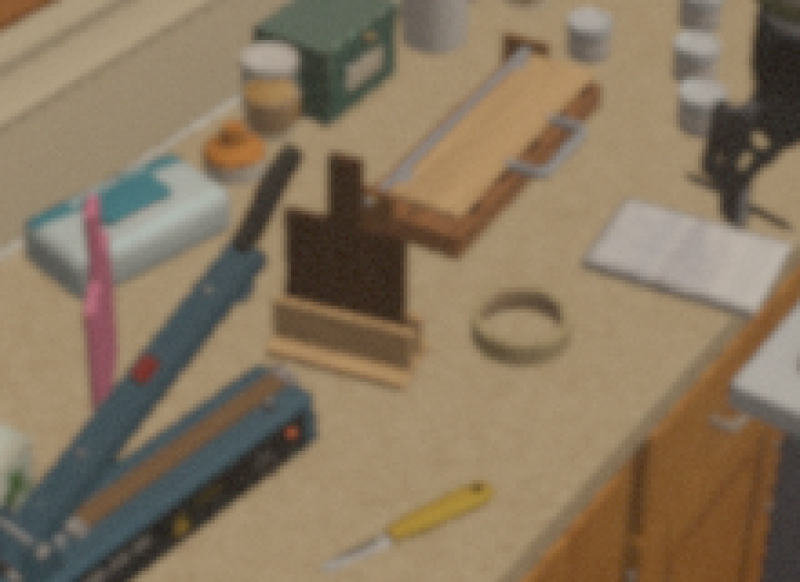

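The dark brown board in the wooden rack, at b1 crop (345,240), fits the description. The pink one at b1 (97,290) is the wrong colour and not in a rack. The handle bar runs from a1 (515,330) to (470,408). Next I fit the stand, board and handle poses.

```bash
cat >> h.py <<'E'
def ray(f,u,v,z):
    Ti=np.linalg.inv(f['view']); o=Ti[:3,3]; d=Ti[:3,:3]@np.linalg.inv(f['mtx'])@np.array([u,v,1.]); return o+d*(z-o[2])/d[2]
E
python3 - <<'E'
from h import *
np.set_printoptions(precision=4,suppress=True)
f=dict(np.load('scene1.npz')); S=3.636
r=lambda x,y,z:ray(f,180+x/S,130+y/S,z)
b1,b2=r(515,330,.048),r(470,408,.048); print('bar',b1,b2,(b1+b2)/2)
# panel corners (top z .05): front right, front left, ; stand front-left bottom
A=r(527,240,.03);B=r(375,520,.03); print('front rim corners',A,B,np.linalg.norm(A-B),(A+B)/2)
C=r(463,190,.058); D=r(230,450,.058); print('bracket tops',C,D,np.linalg.norm(C-D))
for c in ['scene','side']:
    f=dict(np.load(c+'1.npz'));P,u,v=cloud(f,f['spice_stand'][0]); img=f['image'][v,u].astype(int)
    w=(abs(P[:,2]-.050)<.003)&(img.sum(1)>(430 if c=='scene' else 380))&(img[:,0]-img[:,2]>50)
    r_=cv2.minAreaRect(P[w][:,:2].astype(np.float32)*1000); print(c,w.sum(),r_)
    ev,V=np.linalg.eigh(np.cov(P[w][:,:2].T)); print(P[w].mean(0),ev**.5*12**.5,np.degrees(np.arctan2(V[1,1],V[0,1])))
    P,u,v=cloud(f,f['board'][0]); k=(P[:,2]>.07)&(P[:,2]<.215)&(np.hypot(P[:,0]-.458,P[:,1]-.337)<.1)
    Q=P[k]; print('board z max',Q[:,2].max()); ev,V=np.linalg.eigh(np.cov(Q[:,:2].T)); print(np.median(Q,0),ev**.5*12**.5,np.degrees(np.arctan2(V[1,1],V[0,1])))
    h=Q[Q[:,2]>.165]; r_=cv2.minAreaRect(h[:,:2].astype(np.float32)*1000); print('handle',len(h),r_,h.mean(0),h[h[:,2]>.212].mean(0) if (h[:,2]>.212).any() else '')
    P,u,v=cloud(f,f['board_rack'][0]); k=(abs(P[:,2]-.054)<.003); print('rack',k.sum(),cv2.minAreaRect(P[k][:,:2].astype(np.float32)*1000))
print(monitor.state()['tcp_pos'])
E
```

```text
bar [ 0.4377 -0.0641  0.048 ] [0.4307 0.0297 0.048 ] [ 0.4342 -0.0172  0.048 ]
front rim corners [ 0.4837 -0.1768  0.03  ] [0.4482 0.1568 0.03  ] 0.3354469288985526 [ 0.4659 -0.01    0.03  ]
bracket tops [ 0.5533 -0.1779  0.058 ] [0.576  0.1759 0.058 ] 0.3544450801403786
scene 298 ((517.3206787109375, -10.032241821289062), (67.5186538696289, 316.02569580078125), 4.750049114227295)
[ 0.5002 -0.0061  0.0501] [0.0584 0.3075] 93.24156983165683
board z max 0.21498190546323848
[0.4573 0.3368 0.1294] [0.0067 0.1049] -166.0330208331855
handle 127 ((458.5740966796875, 337.2521667480469), (32.89627456665039, 8.083235740661621), 23.073486328125) [0.4584 0.3369 0.1901] [0.4545 0.3361 0.2139]
rack 139 ((450.705322265625, 334.5802001953125), (123.89974212646484, 31.435855865478516), 15.56627082824707)
side 615 ((517.0322265625, -8.123489379882812), (81.74897766113281, 319.1261291503906), 5.68962287902832)
[0.5137 0.0032 0.0499] [0.0767 0.3142] 95.29897506454056
board z max 0.21445821337422577
[0.4588 0.3379 0.1227] [0.0112 0.1091] -166.0756925880721
handle 135 ((460.97418212890625, 337.89825439453125), (35.74887466430664, 16.71263885498047), 20.756088256835938) [0.4597 0.3375 0.1905] [0.4588 0.3391 0.2132]
rack 70 ((457.4700927734375, 338.8924865722656), (137.5569610595703, 31.84128761291504), 17.174013137817383)
[0.052  0.3442 0.3477]
```

```bash
cat >> h.py <<'E'
from scipy.spatial.transform import Rotation as Ro
def to(p,yawdeg=None,half=True):
    """tool-frame shift and turn to bring TCP to world p with tool-y at world angle yawdeg (mod 180)"""
    s=monitor.state(); q=s['ee_rot']; R=Ro.from_quat([q[1],q[2],q[3],q[0]]).as_matrix()
    sh=R.T@(np.array(p)-s['tcp_pos']); cur=np.degrees(np.arctan2(R[1,1],R[0,1])); t=0
    if yawdeg is not None:
        t=cur-yawdeg; t=(t+90)%180-90
    print('t',round(s['time_s'],1),'at',s['tcp_pos'].round(4),'toolY',round(cur,1),'F',s['force'].round(1),'w',round(s['grip_width'],4),'g',round(s['grasp_force'],1),'j6',round(s['joint_pos'][5],2),'-> shift',sh.round(4),'turn',round(np.radians(t),3))
E
python3 -c "
from h import *
to([.4355,-.017,.2],5.5)"
```

```text
t 2.2 at [0.052  0.3442 0.3477] toolY 64.8 F [-0.5  0.3  0.8] w 0.0854 g 0.0 j6 0.14 -> shift [-0.5006 -0.1634  0.1482] turn 1.035
```

```bash
python3 -m creep '[[-0.31,0.04,0.03,1.035,0.35],[-0.31,0.04,0.03,1.035,0.35],[-0.31,0.04,0.03,1.035,0.35],[-0.31,0.04,0.03,1.035,0.35],[-0.31,0.04,0.03,1.035,0.35],[-0.31,0.04,0.03,1.035,0.35],[-0.31,0.04,0.03,1.035,0.35],[-0.31,0.04,0.03,1.035,0.35]]'; python3 -c "
from h import *
to([.4355,-.017,.2],5.5)"
```

```text
time_s: 3.0
tcp_pos: [0.3511, 0.2469, 0.3167]
ee_rot: [-0.0, 0.674, 0.738, -0.002]
force: [-1.0, -0.8, -0.5]
grip_width: 0.0299
grasp_force: 0.0
t 3.0 at [0.3511 0.2469 0.3167] toolY 5.2 F [-1.  -0.8 -0.5] w 0.0299 g 0.0 j6 0.4 -> shift [-0.2702  0.0606  0.1169] turn -0.006
```

```bash
python3 -m creep '[[-0.27,0.061,0.117,-0.006,0.35],[-0.27,0.061,0.117,-0.006,0.35],[-0.27,0.061,0.117,-0.006,0.35],[-0.27,0.061,0.117,-0.006,0.35],[-0.27,0.061,0.117,-0.006,0.35],[-0.27,0.061,0.117,-0.006,0.35],[-0.27,0.061,0.117,-0.006,0.35],[-0.27,0.061,0.117,-0.006,0.35]]'
python3 - <<'E'
from h import *
to([.4355,-.017,.12],5.5)
f=grab('wrist','w1.png'); np.savez('w1.npz',**f); print(np.linalg.inv(f['view']).round(3)); print(f['z_map'].min(),pix(f,[.4355,-.017,.046]))
E
```

```text
time_s: 3.8
tcp_pos: [0.4356, -0.0147, 0.2006]
ee_rot: [-0.001, 0.669, 0.743, -0.0]
force: [0.6, -0.3, 0.2]
grip_width: 0.0298
grasp_force: 0.0
t 3.8 at [ 0.4356 -0.0147  0.2006] toolY 5.9 F [ 0.6 -0.3  0.2] w 0.0298 g 0.0 j6 -0.26 -> shift [-0.0024 -0.0002  0.0806] turn 0.008
[[ 0.995  0.101  0.027  0.429]
 [ 0.104 -0.953 -0.285  0.057]
 [-0.003  0.286 -0.958  0.327]
 [ 0.     0.     0.     1.   ]]
0.0 [280.32469473 204.55305969]
```

View pics/w1.png

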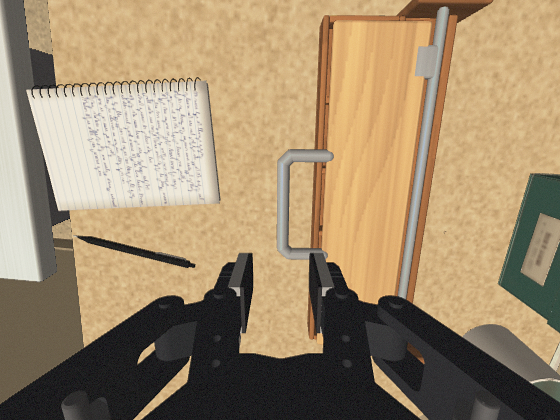

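The wrist view shows the bar from (284,157) to (285,250), centre about (284.5,204), with the hinge rod from (443,10) to (403,298).

Run:
```python
from h import *
np.set_printoptions(precision=4,suppress=True)
f=dict(np.load('w1.npz'))
hsv=cv2.cvtColor(f['image'],cv2.COLOR_RGB2HSV); m=(hsv[:,:,1]<40)&(hsv[:,:,2]>70)
def line(c0,r0,r1,w,z,c1=None):
    pts=[]
    for r in range(r0,r1,3):
        c=c0+((c1 if c1 else c0)-c0)*(r-r0)/(r1-r0); lo=int(c-w); k=np.nonzero(m[r,lo:lo+2*w])[0]
        if len(k)>3: pts.append(ray(f,lo+(k.min()+k.max())/2,r,z)[:2])
    pts=np.array(pts); vx,vy,x,y=cv2.fitLine(pts.astype(np.float32),2,0,.01,.01).ravel(); print(len(pts),np.degrees(np.arctan2(vy,vx))%180,x,y,pts.mean(0)); return np.array([x,y]),np.array([vx,vy])
b,d=line(284,168,240,14,.046)
h,dh=line(443,30,290,14,.046,403)
n=np.array([-dh[1],dh[0]]); print('dist bar-hinge',(b-h)@n)
e1=ray(f,284,150,.046);e2=ray(f,286,257,.046); print(e1,e2,(e1+e2)/2)
to([.4355,-.017,.12],5.5)
```

```text
24 95.21671 0.43737304 -0.015140598 [ 0.4374 -0.0151]
87 95.83758 0.5632935 0.03603019 [0.5633 0.036 ]
dist bar-hinge -0.13047199
[0.4334 0.0359 0.046 ] [ 0.4473 -0.0726  0.046 ] [ 0.4403 -0.0184  0.046 ]
t 3.9 at [ 0.4359 -0.0139  0.2013] toolY 6.0 F [ 0.3 -0.2  1. ] w 0.0299 g 0.0 j6 -0.26 -> shift [-0.0032 -0.0007  0.0813] turn 0.009
```

```bash
python3 -m creep '[[-0.003,0.001,0.05,0,0.35],[-0.003,0.001,0.09,0,0.35],[-0.003,0.001,0.12,0,0.35],[-0.003,0.001,0.14,0,0.35],[-0.003,0.001,0.153,0,0.35],[-0.003,0.001,0.154,0,0.35]]'; python3 -m creep '[[0,0,0,0,0.2],[0,0,0,0,0],[0,0,0,0,0],[0,0,0,0,0],[0,0,0,0,0]]';  python3 -c "
from h import *
to([.437,-.017,.046],5.7)
th=np.arange(0.1,1.84,.1)
print(np.c_[th,.13*(1-np.cos(th)),.13*np.sin(th)].round(3))"
```

```text
time_s: 4.45
tcp_pos: [0.4366, -0.0161, 0.0464]
ee_rot: [-0.001, 0.669, 0.744, -0.0]
force: [-0.9, 0.4, 0.5]
grip_width: 0.0297
grasp_force: 0.0
time_s: 4.95
tcp_pos: [0.4376, -0.0172, 0.0488]
ee_rot: [-0.0, 0.67, 0.743, 0.0]
force: [-5.6, 2.2, 3.7]
grip_width: 0.0101
grasp_force: 58.5
t 5.0 at [ 0.4376 -0.0172  0.0488] toolY 5.9 F [-5.6  2.2  3.7] w 0.0101 g 58.5 j6 -0.26 -> shift [ 0.0003 -0.0006  0.0028] turn 0.004
[[1.00e-01 1.00e-03 1.30e-02]
 [2.00e-01 3.00e-03 2.60e-02]
 [3.00e-01 6.00e-03 3.80e-02]
 [4.00e-01 1.00e-02 5.10e-02]
 [5.00e-01 1.60e-02 6.20e-02]
 [6.00e-01 2.30e-02 7.30e-02]
 [7.00e-01 3.10e-02 8.40e-02]
 [8.00e-01 3.90e-02 9.30e-02]
 [9.00e-01 4.90e-02 1.02e-01]
 [1.00e+00 6.00e-02 1.09e-01]
 [1.10e+00 7.10e-02 1.16e-01]
 [1.20e+00 8.30e-02 1.21e-01]
 [1.30e+00 9.50e-02 1.25e-01]
 [1.40e+00 1.08e-01 1.28e-01]
 [1.50e+00 1.21e-01 1.30e-01]
 [1.60e+00 1.34e-01 1.30e-01]
 [1.70e+00 1.47e-01 1.29e-01]
 [1.80e+00 1.60e-01 1.27e-01]]
```

```bash
python3 -m creep '[[0,0.001,-0.013,0,0],[0,0.003,-0.026,0,0],[0,0.006,-0.038,0,0],[0,0.010,-0.051,0,0],[0,0.016,-0.062,0,0],[0,0.023,-0.073,0,0],[0,0.031,-0.084,0,0],[0,0.039,-0.093,0,0]]'; python3 -c "
from h import *
to([.437,-.017,.046],5.7)"
```

```text
time_s: 5.75
tcp_pos: [0.4731, -0.0139, 0.1419]
ee_rot: [-0.003, 0.67, 0.743, -0.003]
force: [-26.7, -1.8, 17.4]
grip_width: 0.0097
grasp_force: 58.8
t 5.8 at [ 0.4731 -0.0139  0.1419] toolY 5.9 F [-26.7  -1.8  17.4] w 0.0097 g 58.8 j6 -0.24 -> shift [ 0.0006 -0.0354  0.0962] turn 0.004
```

```bash
python3 -m creep '[[0,-0.002,-0.002,0,0],[0,0.008,-0.011,0,0],[0,0.019,-0.019,0,0],[0,0.031,-0.026,0,0]]'; python3 -c "
from h import *
to([.437,-.017,.046],5.7)"
```

```text
time_s: 6.15
tcp_pos: [0.5074, -0.0107, 0.1699]
ee_rot: [0.0, 0.67, 0.743, -0.0]
force: [-9.7, 0.2, 12.0]
grip_width: 0.01
grasp_force: 58.6
t 6.2 at [ 0.5074 -0.0107  0.1699] toolY 5.9 F [-9.7  0.2 12. ] w 0.01 g 58.6 j6 -0.22 -> shift [ 0.0011 -0.0708  0.1239] turn 0.003
```

```bash
python3 -m creep '[[0,0.012,-0.005,0,0],[0,0.024,-0.009,0,0],[0,0.037,-0.012,0,0],[0,0.051,-0.014,0,0],[0,0.064,-0.014,0,0],[0,0.077,-0.013,0,0],[0,0.090,-0.011,0,0]]'; python3 -c "
from h import *
to([.437,-.017,.046],5.7)"
```

```text
time_s: 6.85
tcp_pos: [0.5984, -0.002, 0.1798]
ee_rot: [0.002, 0.67, 0.742, 0.0]
force: [-2.0, -3.3, 8.4]
grip_width: 0.0091
grasp_force: 62.0
t 6.8 at [ 0.5984 -0.002   0.1798] toolY 5.9 F [-2.  -3.3  8.4] w 0.0091 g 62.0 j6 -0.19 -> shift [ 0.0019 -0.1625  0.1333] turn 0.003
```

Open, lift clear and retreat, then check the back and the tins.

```bash
python3 -m creep '[[0,0.0,0,0,0.3],[0,0,0,0,0.5],[0,0,0,0,0.5],[0,0,-0.04,0,0.5],[0,0,-0.09,0,0.6],[0,0,-0.14,0,0.8],[0,-0.05,-0.15,0,0.8],[0,-0.1,-0.15,0,0.8]]'
python3 - <<'E'
from h import *
np.set_printoptions(precision=4,suppress=True)
to([.375,-.21,.2],5.7)
f=grab('wrist','w2.png'); np.savez('w2.npz',**f)
for c in ['scene','side']:
    f=grab(c,c+'2.png'); np.savez(c+'2.npz',**f)
    for t in ['spice_1','easel_grip']:
        for d in eyes.search_frame(c,t): print(c,t,round(d['p'],2),np.array(d['centre']),pix(f,d['centre']).round())
a=cv2.imread('pics/scene2.png')[130:290,180:400];b=cv2.imread('pics/w2.png')
cv2.imwrite('pics/c2.png',np.hstack([cv2.resize(a,(400,300)),cv2.resize(b,(400,300))]))
E
```

```text
time_s: 7.65
tcp_pos: [0.4989, -0.0115, 0.3309]
ee_rot: [0.002, 0.67, 0.743, 0.002]
force: [-0.8, -0.7, 0.5]
grip_width: 0.0685
grasp_force: 0.0
t 7.7 at [ 0.4989 -0.0115  0.3309] toolY 5.9 F [-0.8 -0.7  0.5] w 0.0685 g 0.0 j6 -0.23 -> shift [-0.1845 -0.1445  0.1304] turn 0.004
scene spice_1 0.72 [ 0.4825 -0.4132  0.0427] [356. 151.]
scene spice_1 0.71 [0.3386 0.216  0.022 ] [306. 307.]
scene spice_1 0.56 [ 0.4255 -0.2932  0.0467] [356. 177.]
scene spice_1 0.53 [ 0.549  -0.2586  0.0341] [319. 173.]
scene easel_grip 0.97 [0.5773 0.0128 0.0958] [271. 210.]
side spice_1 0.7 [ 0.3724 -0.1963  0.0383] [352. 228.]
side spice_1 0.6 [ 0.5578 -0.2672  0.0395] [321. 207.]
side spice_1 0.52 [ 0.431  -0.2934  0.042 ] [350. 213.]
side spice_1 0.51 [ 0.4825 -0.41    0.0342] [352. 200.]
side easel_grip 0.68 [0.5764 0.0142 0.0983] [281. 222.]
```

View pics/c2.png

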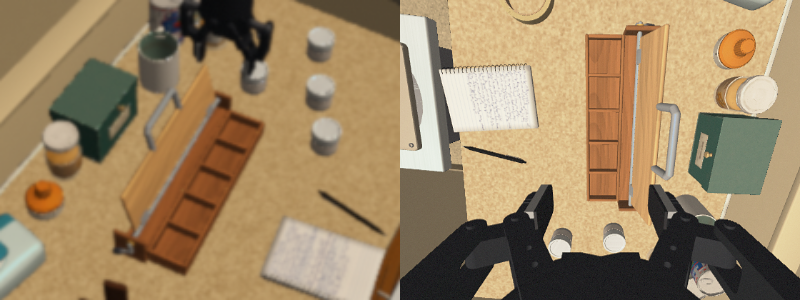

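The back is open. The five empty pockets show in the wrist half with corners near (586,37), (622,35), (587,198) and (619,200). Next I refine the pocket centres from the floors.

Run:
```python
from h import *
np.set_printoptions(precision=4,suppress=True)
f=dict(np.load('w2.npz')); a=f['image'].copy()
o=np.array([.5365,-.0077]); y=np.radians(5.7); X=np.array([np.cos(y),np.sin(y)]);Y=np.array([-X[1],X[0]])
for k in range(5):
    for s,z,col in [(30.5,.03,(0,255,0)),(30.5,.01,(0,0,255))]:
        q=[pix(f,np.r_[o+X*(-.0305+sx*s/1e3)+Y*(.067*(k-2)+sy*s/1e3),z]) for sx,sy in [(-1,-1),(1,-1),(1,1),(-1,1)]]
        cv2.polylines(a,[np.int32(np.round(q))],True,col,1)
c=a[40:300,230:430]; cv2.imwrite('pics/c3.png',cv2.resize(c,None,fx=2.3,fy=2.3,interpolation=cv2.INTER_NEAREST)[:,:,::-1])
for c in ['scene','side']:
    g=dict(np.load(c+'2.npz')); P,u,v=cloud(g); img=g['image'][v,u].astype(int); m=(abs(P[:,2]-.046)<.0025)&(img.max(1)-img.min(1)<60)&(img.sum(1)>300)
    for t in [(.4845,-.417),(.431,-.302),(.375,-.209),(.557,-.272)]:
        k=m&(np.hypot(P[:,0]-t[0],P[:,1]-t[1])<.035); print(c,t,k.sum(),(P[k].min(0)+P[k].max(0))/2 if k.sum() else '',P[k].mean(0) if k.sum() else '')
```

```text
scene (0.4845, -0.417) 67 [ 0.4852 -0.419   0.046 ] [ 0.4834 -0.42    0.0458]
scene (0.431, -0.302) 81 [ 0.4314 -0.3059  0.046 ] [ 0.4313 -0.3038  0.0457]
scene (0.375, -0.209) 91 [ 0.3763 -0.2125  0.0459] [ 0.375  -0.212   0.0457]
scene (0.557, -0.272) 42 [ 0.5568 -0.2742  0.0459] [ 0.5477 -0.2732  0.0457]
side (0.4845, -0.417) 33 [ 0.4872 -0.4184  0.0457] [ 0.4854 -0.4179  0.0453]
side (0.431, -0.302) 43 [ 0.4342 -0.3025  0.0461] [ 0.4333 -0.3029  0.046 ]
side (0.375, -0.209) 37 [ 0.3777 -0.2093  0.0461] [ 0.376  -0.2087  0.0458]
side (0.557, -0.272) 41 [ 0.5606 -0.2733  0.0459] [ 0.5619 -0.2766  0.0455]
```

View pics/c3.png

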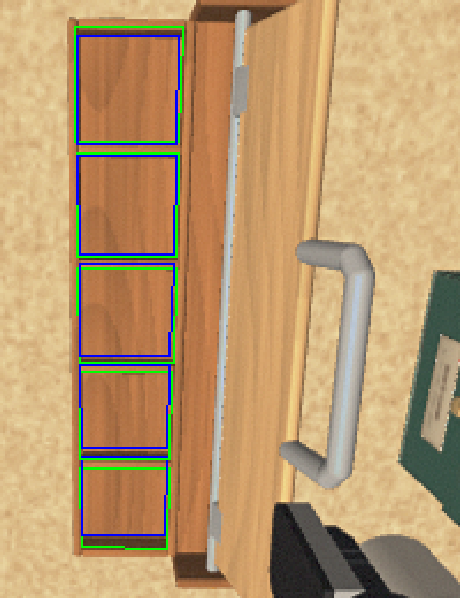

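The overlay fits the pockets well, so the stand pose is good. Now tin A, the nearest.

```bash
python3 -m creep '[[-0.184,-0.143,0.13,0,1],[-0.184,-0.143,0.13,0,1],[-0.184,-0.143,0.13,0,1],[-0.184,-0.143,0.13,0,1],[-0.184,-0.143,0.13,0,1],[-0.184,-0.143,0.13,0,1],[-0.184,-0.143,0.13,0,1]]'
cat >> h.py <<'E'
O=np.array([.5365,-.0077]); _y=np.radians(5.7); X=np.array([np.cos(_y),np.sin(_y)]);Y=np.array([-X[1],X[0]])
def pocket(k): return O-.0305*X+.067*(k-3)*Y
def tins(ztop=.046,fn='wt.png'):
    f=grab('wrist',fn); out=[]
    for d in eyes.regions_of('wrist','spice_1'):
        if d['p']<.2: continue
        P,u,v=cloud(f,d['mask']); k=abs(P[:,2]-ztop)<.006
        if k.sum()<100: continue
        L=np.array([ray(f,a,b,ztop)[:2] for a,b in zip(u[k],v[k])]).astype(np.float32); (x,y),r=cv2.minEnclosingCircle(L)
        print('tin p',round(d['p'],2),'centre',round(x,4),round(y,4),'r',round(r,4),'n',k.sum(),'mean',L.mean(0).round(4))
        out.append((x,y,r))
    return out
E
python3 - <<'E'
from h import *
T=tins()
for x,y,r in T: to([x,y,.038],5.7)
E
```

```text
time_s: 8.7
tcp_pos: [0.3735, -0.2104, 0.1955]
ee_rot: [-0.002, 0.671, 0.741, -0.0]
force: [-0.3, -1.0, 0.5]
grip_width: 0.0855
grasp_force: 0.0
tin p 0.73 centre 0.3778 -0.2146 r 0.0273 n 2319 mean [ 0.3778 -0.2141]
tin p 0.65 centre 0.5585 -0.2779 r 0.0294 n 1991 mean [ 0.559  -0.2774]
tin p 0.64 centre 0.4333 -0.3056 r 0.0288 n 1853 mean [ 0.4329 -0.3055]
t 8.8 at [ 0.3754 -0.2093  0.1975] toolY 5.8 F [-0.8  0.5  0.2] w 0.0853 g 0.0 j6 -0.73 -> shift [-0.0056  0.0018  0.1595] turn 0.002
t 8.8 at [ 0.3754 -0.2093  0.1975] toolY 5.8 F [-0.8  0.5  0.2] w 0.0853 g 0.0 j6 -0.73 -> shift [-0.0869  0.1752  0.1595] turn 0.002
t 8.8 at [ 0.3754 -0.2093  0.1975] toolY 5.8 F [-0.8  0.5  0.2] w 0.0853 g 0.0 j6 -0.73 -> shift [-0.1017  0.0478  0.1595] turn 0.002
```

```bash
python3 -m creep '[[-0.005,0.002,0.05,0,1],[-0.005,0.002,0.10,0,1],[-0.005,0.002,0.14,0,1],[-0.005,0.002,0.159,0,1],[-0.005,0.002,0.159,0,0.5],[-0.005,0.002,0.159,0,0.5],[-0.005,0.002,0.159,0,0.5],[-0.005,0.002,0.159,0,0.5]]'; python3 -m creep '[[0,0,0,0,0.5],[0,0,-0.04,0,0.5],[0,0,-0.09,0,0.5],[0,0,-0.1,0,0.5]]'; python3 -c "
from h import *
to([*pocket(2),.12],5.7)"
```

```text
time_s: 9.6
tcp_pos: [0.3792, -0.2148, 0.0406]
ee_rot: [0.002, 0.67, 0.743, 0.0]
force: [2.1, -0.2, 4.1]
grip_width: 0.0519
grasp_force: 63.2
time_s: 10.0
tcp_pos: [0.3803, -0.216, 0.1451]
ee_rot: [0.005, 0.67, 0.743, 0.001]
force: [1.7, -0.3, -0.3]
grip_width: 0.0519
grasp_force: 63.4
t 10.0 at [ 0.3803 -0.216   0.1451] toolY 5.9 F [ 1.7 -0.3 -0.3] w 0.0519 g 63.4 j6 -0.74 -> shift [0.1244 0.1458 0.0254] turn 0.004
```

```bash
python3 -m creep '[[0.124,0.145,0.0,0,0.5],[0.124,0.145,0.0,0,0.5],[0.124,0.145,0.0,0,0.5],[0.124,0.145,0.0,0,0.5],[0.124,0.145,0.0,0,0.5],[0.124,0.145,0.0,0,0.5],[0.124,0.145,0.0,0,0.5]]';python3 - <<'E'
from h import *
z=monitor.state()['tcp_pos'][2]; tins(z+.0054)
to([*pocket(2),.0516],5.7)
E
```

```text
time_s: 10.7
tcp_pos: [0.5082, -0.0761, 0.1382]
ee_rot: [-0.0, 0.67, 0.742, -0.0]
force: [-0.1, -1.3, -1.8]
grip_width: 0.0521
grasp_force: 63.5
tin p 0.72 centre 0.5084 -0.0759 r 0.0282 n 9583 mean [ 0.5084 -0.0749]
t 10.8 at [ 0.5081 -0.0765  0.1383] toolY 5.8 F [-0.4 -0.6 -1.5] w 0.0521 g 63.5 j6 -0.35 -> shift [-0.0014  0.0046  0.0867] turn 0.002
```

View pics/wt.png

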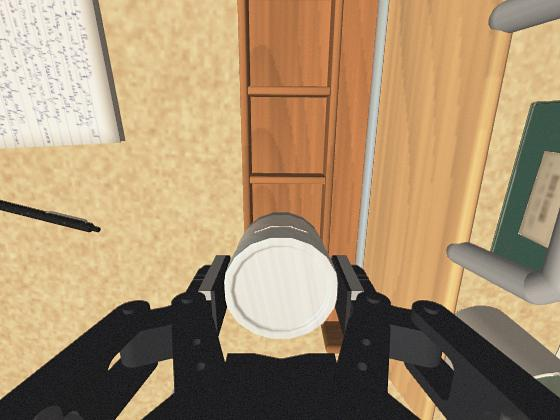

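The tin is held centred at (280,288), over the pocket row. Lower it in.

```bash
python3 -m creep '[[-0.0015,0.0045,0,0,0.5],[-0.0015,0.0045,0.04,0,0.5],[-0.0015,0.0045,0.06,0,0.5],[-0.0015,0.0045,0.075,0,0.5],[-0.0015,0.0045,0.082,0,0.5],[-0.0015,0.0045,0.085,0,0.5],[-0.0015,0.0045,0.085,0,0.5]]'; python3 -c "
from h import *
to([*pocket(2),.0516],5.7)"
```

```text
time_s: 11.5
tcp_pos: [0.5138, -0.0768, 0.0538]
ee_rot: [0.0, 0.67, 0.742, 0.0]
force: [0.8, 0.8, -1.8]
grip_width: 0.0519
grasp_force: 63.6
t 11.5 at [ 0.5138 -0.0768  0.0538] toolY 5.9 F [ 0.8  0.8 -1.8] w 0.0519 g 63.6 j6 -0.35 -> shift [-0.0005 -0.0011  0.0022] turn 0.003
```

```bash
python3 -m creep '[[0,0,0.002,0,0.5],[0,0,0.002,0,0.7],[0,0,0.002,0,0.8],[0,0,0.002,0,0.8],[0,0,-0.04,0,0.8],[0,0,-0.09,0,0.8],[0,0,-0.14,0,1],[-0.05,-0.02,-0.146,0,1]]';  python3 -m creep '[[-0.168,-0.084,0,0,1],[-0.168,-0.084,0,0,1],[-0.168,-0.084,0,0,1],[-0.168,-0.084,0,0,1],[-0.168,-0.084,0,0,1],[-0.168,-0.084,0,0,1]]'
python3 - <<'E'
from h import *
for x,y,r in tins(): to([x,y,.038],5.7)
E
```

```text
time_s: 12.3
tcp_pos: [0.5048, -0.122, 0.2074]
ee_rot: [0.006, 0.667, 0.745, 0.004]
force: [0.8, -2.1, -0.4]
grip_width: 0.0852
grasp_force: 0.0
time_s: 12.9
tcp_pos: [0.4331, -0.3007, 0.1989]
ee_rot: [-0.0, 0.671, 0.742, 0.0]
force: [-0.0, 0.5, -0.5]
grip_width: 0.0854
grasp_force: 0.0
tin p 0.95 centre 0.4334 -0.3068 r 0.0272 n 2260 mean [ 0.4334 -0.3064]
tin p 0.78 centre 0.4866 -0.4221 r 0.0288 n 1711 mean [ 0.4872 -0.4213]
t 13.0 at [ 0.4338 -0.2993  0.1988] toolY 5.9 F [-0.4 -0.1  0.1] w 0.0851 g 0.0 j6 -0.81 -> shift [-0.0075 -0.0011  0.1608] turn 0.004
t 13.0 at [ 0.4338 -0.2993  0.1988] toolY 5.9 F [-0.4 -0.1  0.1] w 0.0851 g 0.0 j6 -0.81 -> shift [-0.1276  0.0398  0.1608] turn 0.004
```

```bash
python3 -m creep '[[-0.007,-0.001,0.05,0,1],[-0.007,-0.001,0.10,0,1],[-0.007,-0.001,0.14,0,1],[-0.007,-0.001,0.16,0,1],[-0.007,-0.001,0.16,0,0.5],[-0.007,-0.001,0.16,0,0.5],[-0.007,-0.001,0.16,0,0.5],[-0.007,-0.001,0.16,0,0.5]]'; python3 -m creep '[[0,0,0,0,0.5],[0,0,-0.04,0,0.5],[0,0,-0.09,0,0.5],[0.05,0.035,-0.095,0,0.5],[0.095,0.07,-0.095,0,0.5],[0.145,0.1,-0.095,0,0.5],[0.153,0.102,-0.095,0,0.5],[0.153,0.102,-0.095,0,0.5]]'; python3 -m creep '[[0,0,0,0,0.5],[0,0,0,0,0.5]]'
python3 - <<'E'
from h import *
z=monitor.state()['tcp_pos'][2]; tins(z+.0054)
to([*pocket(1),.0506],5.7)
E
```

```text
time_s: 13.8
tcp_pos: [0.4347, -0.308, 0.0411]
ee_rot: [0.002, 0.67, 0.743, 0.0]
force: [0.1, -0.7, -2.2]
grip_width: 0.0519
grasp_force: 62.7
time_s: 14.6
tcp_pos: [0.5204, -0.1406, 0.1345]
ee_rot: [0.0, 0.668, 0.744, 0.001]
force: [0.1, -0.2, -1.6]
grip_width: 0.0523
grasp_force: 63.7
time_s: 14.8
tcp_pos: [0.5186, -0.1453, 0.134]
ee_rot: [0.0, 0.67, 0.742, -0.0]
force: [0.2, 0.5, -1.4]
grip_width: 0.0519
grasp_force: 63.7
t 14.9 at [ 0.5185 -0.1456  0.1339] toolY 5.8 F [-1.   0.  -1.2] w 0.0521 g 63.7 j6 -0.47 -> shift [0.0015 0.0011 0.0833] turn 0.002
```

```bash
python3 -m creep '[[0.0015,0.001,0.04,0,0.5],[0.0015,0.001,0.06,0,0.5],[0.0015,0.001,0.075,0,0.5],[0.0015,0.001,0.08,0,0.5],[0.0015,0.001,0.083,0,0.5],[0.0015,0.001,0.083,0,0.5]]'; python3 -m creep '[[0,0,0.001,0,0.5],[0,0,0.001,0,0.7],[0,0,0.001,0,0.8],[0,0,0.001,0,0.8],[0,0,-0.04,0,0.8],[0,0,-0.09,0,0.8],[0,0,-0.14,0,1],[-0.04,0.01,-0.148,0,1]]';  python3 -m creep '[[-0.096,0.016,0,0,1],[-0.096,0.016,0,0,1],[-0.096,0.016,0,0,1],[-0.096,0.016,0,0,1],[-0.096,0.016,0,0,1]]'
python3 - <<'E'
from h import *
for x,y,r in tins(): to([x,y,.038],5.7)
E
```

```text
time_s: 15.5
tcp_pos: [0.5203, -0.1434, 0.0516]
ee_rot: [0.001, 0.67, 0.742, 0.0]
force: [0.4, -0.4, -1.1]
grip_width: 0.052
grasp_force: 63.7
time_s: 16.3
tcp_pos: [0.5373, -0.1803, 0.2079]
ee_rot: [0.005, 0.668, 0.744, 0.003]
force: [1.3, -0.9, 1.1]
grip_width: 0.0855
grasp_force: 0.0
time_s: 16.8
tcp_pos: [0.5594, -0.2748, 0.1987]
ee_rot: [-0.0, 0.67, 0.743, 0.0]
force: [0.1, 0.1, -0.5]
grip_width: 0.0857
grasp_force: 0.0
tin p 0.86 centre 0.4877 -0.4208 r 0.0288 n 1468 mean [ 0.4907 -0.4214]
tin p 0.7 centre 0.5608 -0.279 r 0.0274 n 2261 mean [ 0.5608 -0.2782]
t 16.9 at [ 0.5596 -0.2743  0.1991] toolY 6.0 F [0.9 0.4 0.3] w 0.0854 g 0.0 j6 -0.64 -> shift [-0.1382 -0.0868  0.1611] turn 0.005
t 16.9 at [ 0.5596 -0.2743  0.1991] toolY 6.0 F [0.9 0.4 0.3] w 0.0854 g 0.0 j6 -0.64 -> shift [-0.0048  0.0006  0.1611] turn 0.005
```

```bash
python3 -m creep '[[-0.005,0.001,0.05,0,1],[-0.005,0.001,0.10,0,1],[-0.005,0.001,0.14,0,1],[-0.005,0.001,0.16,0,1],[-0.005,0.001,0.16,0,0.5],[-0.005,0.001,0.16,0,0.5],[-0.005,0.001,0.16,0,0.5],[-0.005,0.001,0.16,0,0.5]]'; python3 -m creep '[[0,0,0,0,0.5],[0,-0.01,-0.04,0,0.5],[0,-0.03,-0.09,0,0.5],[0.05,-0.03,-0.095,0,0.5],[0.1,-0.03,-0.095,0,0.5],[0.15,-0.03,-0.095,0,0.5],[0.2,-0.03,-0.095,0,0.5],[0.25,-0.027,-0.095,0,0.5]]'; python3 -m creep '[[0.022,0,0,0,0.5],[0.022,0,0,0,0.5],[0.022,0,0,0,0.5]]'
python3 - <<'E'
from h import *
to([*pocket(3),.0506],5.7)
E
```

```text
time_s: 17.7
tcp_pos: [0.5627, -0.2811, 0.0415]
ee_rot: [0.002, 0.67, 0.743, 0.0]
force: [0.5, 0.1, -1.0]
grip_width: 0.0519
grasp_force: 62.7
time_s: 18.5
tcp_pos: [0.508, -0.0337, 0.1345]
ee_rot: [0.0, 0.67, 0.742, 0.0]
force: [2.1, 0.3, -1.3]
grip_width: 0.0522
grasp_force: 63.4
time_s: 18.8
tcp_pos: [0.5065, -0.0133, 0.1343]
ee_rot: [0.001, 0.669, 0.743, 0.0]
force: [0.1, -1.3, -1.9]
grip_width: 0.0525
grasp_force: 63.4
t 18.8 at [ 0.5065 -0.0133  0.1343] toolY 6.0 F [ 0.1 -1.3 -1.9] w 0.0525 g 63.4 j6 -0.23 -> shift [ 0.0027 -0.0002  0.0837] turn 0.005
```

```bash
python3 -m creep '[[0.0025,0,0.04,0,0.5],[0.0025,0,0.06,0,0.5],[0.0025,0,0.075,0,0.5],[0.0025,0,0.08,0,0.5],[0.0025,0,0.083,0,0.5],[0.0025,0,0.083,0,0.5]]'; python3 -m creep '[[0,0,0.001,0,0.5],[0,0,0.001,0,0.7],[0,0,0.001,0,0.8],[0,0,0.001,0,0.8],[0,0,-0.04,0,0.8],[0,0,-0.09,0,0.8],[0,0,-0.14,0,1],[-0.04,-0.01,-0.148,0,1]]';  python3 -m creep '[[-0.366,-0.05,0,0,1],[-0.366,-0.05,0,0,1],[-0.366,-0.05,0,0,1],[-0.366,-0.05,0,0,1],[-0.366,-0.05,0,0,1],[-0.366,-0.05,0,0,1],[-0.366,-0.05,0,0,1],[-0.366,-0.05,0,0,1]]'
python3 - <<'E'
from h import *
for x,y,r in tins(): to([x,y,.038],5.7)
E
```

```text
time_s: 19.4
tcp_pos: [0.5066, -0.012, 0.0518]
ee_rot: [0.0, 0.67, 0.742, 0.0]
force: [0.1, 0.5, -0.7]
grip_width: 0.0519
grasp_force: 63.5
time_s: 20.2
tcp_pos: [0.5044, -0.0496, 0.2067]
ee_rot: [0.005, 0.668, 0.744, 0.004]
force: [1.8, -1.0, 0.4]
grip_width: 0.0853
grasp_force: 0.0
time_s: 21.0
tcp_pos: [0.4868, -0.4253, 0.1985]
ee_rot: [0.0, 0.671, 0.742, -0.001]
force: [0.5, 0.6, -0.6]
grip_width: 0.0851
grasp_force: 0.0
tin p 0.74 centre 0.4876 -0.4232 r 0.0274 n 2314 mean [ 0.4876 -0.4226]
t 21.1 at [ 0.4871 -0.424   0.1983] toolY 5.7 F [-0.1  1.3  0.3] w 0.0854 g 0.0 j6 -0.89 -> shift [0.0008 0.0007 0.1603] turn 0.0
```

```bash
python3 -m creep '[[0.001,0.001,0.05,0,1],[0.001,0.001,0.10,0,1],[0.001,0.001,0.14,0,1],[0.001,0.001,0.16,0,1],[0.001,0.001,0.16,0,0.5],[0.001,0.001,0.16,0,0.5],[0.001,0.001,0.16,0,0.5],[0.001,0.001,0.16,0,0.5]]'; python3 -m creep '[[0,0,0,0,0.5],[0,0,-0.04,0,0.5],[0,0,-0.09,0,0.5],[0.05,0.005,-0.095,0,0.5],[0.1,0.01,-0.095,0,0.5],[0.15,0.02,-0.095,0,0.5],[0.2,0.025,-0.095,0,0.5],[0.25,0.03,-0.095,0,0.5]]'; python3 -m creep '[[0.225,0.03,0,0,0.5],[0.225,0.03,0,0,0.5],[0.225,0.03,0,0,0.5],[0.225,0.03,0,0,0.5],[0.225,0.03,0,0,0.5],[0.225,0.03,0,0,0.5],[0.225,0.03,0,0,0.5],[0.225,0.03,0,0,0.5]]'
python3 - <<'E'
from h import *
to([*pocket(4),.0506],5.7)
E
```

```text
time_s: 21.9
tcp_pos: [0.4904, -0.4209, 0.0414]
ee_rot: [0.002, 0.67, 0.743, -0.0]
force: [-0.4, 0.2, -0.4]
grip_width: 0.0521
grasp_force: 62.7
time_s: 22.7
tcp_pos: [0.4931, -0.1686, 0.1346]
ee_rot: [0.001, 0.67, 0.742, 0.0]
force: [0.9, 0.5, -0.9]
grip_width: 0.0522
grasp_force: 63.5
time_s: 23.5
tcp_pos: [0.5, 0.0558, 0.1341]
ee_rot: [0.0, 0.67, 0.742, 0.0]
force: [-0.1, 0.4, -0.4]
grip_width: 0.0521
grasp_force: 63.5
t 23.5 at [0.5    0.0558 0.1341] toolY 5.9 F [-0.1  0.4 -0.4] w 0.0521 g 63.5 j6 -0.09 -> shift [ 0.0003 -0.0005  0.0835] turn 0.003
```

```bash
python3 -m creep '[[0,0,0.04,0,0.5],[0,0,0.06,0,0.5],[0,0,0.075,0,0.5],[0,0,0.08,0,0.5],[0,0,0.083,0,0.5],[0,0,0.083,0,0.5]]'; python3 -m creep '[[0,0,0.001,0,0.5],[0,0,0.001,0,0.7],[0,0,0.001,0,0.8],[0,0,0.001,0,0.8],[0,0,-0.04,0,0.8],[0,0,-0.09,0,0.8],[0,0,-0.14,0,0.8],[0,0,-0.19,0,0.8]]';  python3 -m creep '[[0,-0.02,-0.05,0,0.8],[0,-0.04,-0.1,0,0.8],[0,-0.06,-0.13,0,0.8],[0,-0.06,-0.13,0,0.8]]'
python3 - <<'E'
from h import *
np.set_printoptions(precision=4,suppress=True)
to([.459,.337,.35])
w=grab('wrist','w4.png')
for c in ['scene','side']:
    f=grab(c,c+'4.png')
    for t in ['spice_1','board']:
        for d in eyes.search_frame(c,t):
            if d['p']>.3: print(c,t,round(d['p'],2),np.array(d['centre']),pix(f,d['centre']).round())
a=cv2.imread('pics/scene4.png')[130:290,180:400];b=cv2.imread('pics/w4.png')
cv2.imwrite('pics/c4.png',np.hstack([cv2.resize(a,(400,300)),cv2.resize(b,(400,300))]))
E
```

```text
time_s: 24.1
tcp_pos: [0.5004, 0.0558, 0.0517]
ee_rot: [0.0, 0.67, 0.742, 0.0]
force: [0.4, -0.0, -1.9]
grip_width: 0.052
grasp_force: 63.5
time_s: 24.9
tcp_pos: [0.4995, 0.0567, 0.2429]
ee_rot: [0.0, 0.67, 0.743, 0.0]
force: [1.1, 0.7, -0.1]
grip_width: 0.0685
grasp_force: 0.0
time_s: 25.3
tcp_pos: [0.4406, 0.0504, 0.3785]
ee_rot: [0.004, 0.67, 0.743, 0.004]
force: [1.4, -1.2, 0.2]
grip_width: 0.0683
grasp_force: 0.0
t 25.3 at [0.4406 0.0504 0.3785] toolY 5.9 F [ 1.4 -1.2  0.2] w 0.0683 g 0.0 j6 -0.11 -> shift [0.2832 0.0476 0.0287] turn 0.0
scene spice_1 0.86 [0.4995 0.0572 0.0541] [285. 238.]
scene spice_1 0.7 [ 0.5071 -0.065   0.051 ] [303. 211.]
scene spice_1 0.67 [ 0.4976 -0.0021  0.053 ] [296. 225.]
scene spice_1 0.6 [ 0.5109 -0.1318  0.0554] [312. 197.]
scene spice_1 0.4 [0.4449 0.3466 0.0189] [249. 325.]
scene board 0.97 [0.5929 0.5151 0.1129] [162. 333.]
scene board 0.92 [0.4592 0.3357 0.1247] [245. 301.]
side spice_1 0.72 [0.4935 0.0661 0.0535] [291. 244.]
side spice_1 0.53 [ 0.5081 -0.067   0.0567] [306. 227.]
side spice_1 0.51 [ 0.4987 -0.0063  0.0523] [300. 236.]
side spice_1 0.51 [ 0.5108 -0.1349  0.0572] [315. 220.]
side board 0.72 [0.4614 0.3359 0.119 ] [254. 268.]
side board 0.71 [0.5889 0.521  0.1115] [186. 284.]
```

View pics/c4.png

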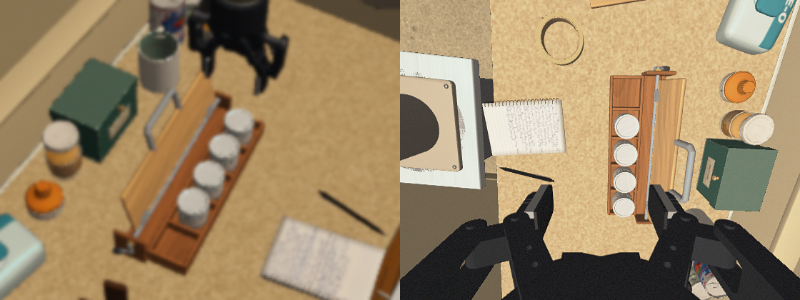

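All four tins sit in pockets 1–4, at wrist-half (624,125) to (623,206). Next I move over the rack and check for tall neighbours there.

```bash
python3 -m creep '[[0.283,0.03,0.0,1.42,0.6],[0.283,0.03,0.0,1.42,0.6],[0.283,0.03,0.0,1.42,0.6],[0.283,0.03,0.0,1.42,0.6],[0.283,0.03,0.0,1.42,0.6],[0.283,0.03,0.0,1.42,0.6],[0.283,0.03,0.0,1.42,0.6],[0.283,0.03,0.0,1.42,0.6]]';python3 -m creep '[[0,0,0,0.28,0.6],[0,0,0,0.28,0.6],[0,0,0,0.28,0.6]]'
python3 - <<'E'
from h import *
np.set_printoptions(precision=4,suppress=True)
to([.459,.337,.35],-75.5)
f=grab('wrist','w5.png'); np.savez('w5.npz',**f); print(pix(f,[.459,.337,.22]))
for d in eyes.search_frame('wrist','board'): print(d['p'],np.array(d['centre']),pix(f,d['centre']))
P,u,v=cloud(f); k=abs(P[:,2]-.22)<.01; print('top pts',k.sum(),cv2.minAreaRect(P[k][:,:2].astype(np.float32)*1000) if k.sum() else '')
s=dict(np.load('side1.npz'));P,u,v=cloud(s); k=(P[:,2]>.12)&(P[:,2]<.3)&(P[:,0]>.35)&(P[:,1]>.15)&(P[:,1]<.6)&~s['board'][0][v,u]
print('tall',k.sum(),P[k].min(0),P[k].max(0),P[k][np.argmax(P[k][:,2])], P[k][np.argsort(np.hypot(P[k][:,0]-.459,P[k][:,1]-.337))[:400:50]])
E
```

```text
time_s: 26.45
tcp_pos: [0.4399, 0.3379, 0.3684]
ee_rot: [0.0, 0.959, 0.285, -0.002]
force: [-0.3, 0.2, -0.1]
grip_width: 0.0511
grasp_force: 0.0
time_s: 26.75
tcp_pos: [0.4408, 0.3351, 0.3693]
ee_rot: [0.001, 0.989, 0.149, -0.001]
force: [-0.6, 0.0, -0.6]
grip_width: 0.0509
grasp_force: 0.0
t 26.8 at [0.4408 0.3351 0.3693] toolY -72.9 F [-0.6  0.  -0.6] w 0.0509 g 0.0 j6 1.83 -> shift [0.0181 0.0035 0.0192] turn 0.046
[283.2685 185.6428]
0.82 [0.5855 0.5143 0.0789] [175.8921  25.4312]
0.71 [0.4754 0.3349 0.1537] [288.6631 161.3469]
top pts 1163 ((454.38714599609375, 424.20135498046875), (35.30561065673828, 199.5974884033203), 4.977757453918457)
tall 7697 [0.4031 0.15   0.1201] [1.0741 0.5999 0.3   ] [0.9304 0.3485 0.3   ] [[0.4603 0.3324 0.2209]
 [0.4513 0.4525 0.2784]
 [0.4358 0.4629 0.2655]
 [0.4435 0.4769 0.2594]
 [0.4351 0.4872 0.2581]
 [0.4426 0.4972 0.2392]
 [0.4324 0.5022 0.1993]
 [0.4389 0.512  0.2134]]
```

View pics/w5.png

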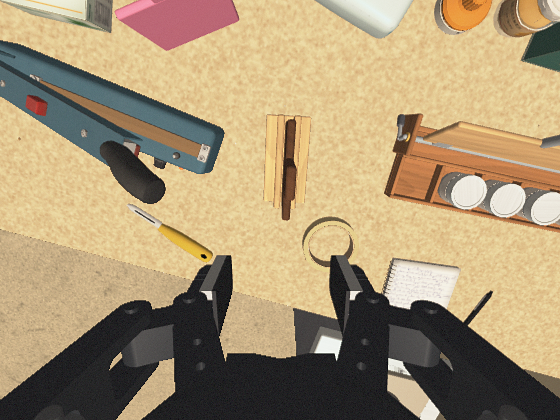

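The wrist view shows the board edge-on from (291,122) to (286,218), in its rack. The sealer lever, about z 0.28, is at (132,172), well to the left.

Run:
```python
from h import *
np.set_printoptions(precision=4,suppress=True)
f=dict(np.load('w5.npz')); P,u,v=cloud(f); img=f['image'][v,u].astype(int)
near=(np.hypot(P[:,0]-.459,P[:,1]-.337)<.09)&(img.sum(1)<260)
for lo,hi,zz in [(.21,.23,.22),(.14,.16,.15)]:
    k=near&(P[:,2]>lo)&(P[:,2]<hi)
    if k.sum():
        L=np.array([ray(f,a,b,zz)[:2] for a,b in zip(u[k],v[k])]).astype(np.float32)*1000
        print(zz,k.sum(),cv2.minAreaRect(L),L.mean(0),P[k][:,2].mean(),(u[k].min(),u[k].max(),v[k].min(),v[k].max()))
k=(np.hypot(P[:,0]-.455,P[:,1]-.335)<.1)&(abs(P[:,2]-.054)<.004)&(img.sum(1)>300)
print('rack',k.sum(),cv2.minAreaRect(P[k][:,:2].astype(np.float32)*1000))
```

```text
0.22 362 ((463.4911193847656, 331.8120422363281), (33.90739059448242, 9.963105201721191), 13.857407569885254) [463.8932 331.9632] 0.2197849548700264 (np.int64(284), np.int64(296), np.int64(165), np.int64(200))
0.15 526 ((463.5340576171875, 331.8178405761719), (117.90035247802734, 9.899750709533691), 14.007261276245117) [472.828  334.3225] 0.14998406317140908 (np.int64(282), np.int64(295), np.int64(119), np.int64(219))
rack 942 ((461.2655029296875, 330.9425964355469), (138.4462890625, 34.084163665771484), 13.989361763000488)
```

```bash
python3 -c "
from h import *
to([.4635,.3318,.207],-76)"
```

```text
t 26.9 at [0.4408 0.3349 0.3698] toolY -72.6 F [-0.4 -0.4  0.2] w 0.0512 g 0.0 j6 1.82 -> shift [0.021  0.0097 0.1628] turn 0.06
```

```bash
python3 -m creep '[[0.021,0.010,0.0,0.06,0.6],[0.021,0.010,0.04,0.06,0.6],[0.021,0.010,0.08,0.06,0.6],[0.021,0.010,0.08,0.06,0.6]]'; python3 -c "
from h import *
to([.4635,.3318,.207],-76)"
```

```text
time_s: 27.25
tcp_pos: [0.4612, 0.3298, 0.2833]
ee_rot: [0.002, 0.993, 0.121, -0.006]
force: [-0.1, 0.9, -0.7]
grip_width: 0.0514
grasp_force: 0.0
t 27.2 at [0.4612 0.3298 0.2833] toolY -76.1 F [-0.1  0.9 -0.7] w 0.0514 g 0.0 j6 1.86 -> shift [ 0.0036 -0.0017  0.0763] turn -0.001
```

```bash
python3 -m creep '[[0.002,-0.001,0.04,0,0.6],[0.002,-0.001,0.07,0,0.6],[0.002,-0.001,0.08,0,0.6],[0.002,-0.001,0.08,0,0.6],[0.002,-0.001,0.08,0,0.6]]'; python3 -c "
from h import *
to([.4635,.3318,.207],-76)"
```

```text
time_s: 27.75
tcp_pos: [0.4666, 0.3337, 0.2134]
ee_rot: [-0.001, 0.993, 0.12, 0.001]
force: [-0.4, -0.5, 0.3]
grip_width: 0.0515
grasp_force: 0.0
t 27.8 at [0.4666 0.3337 0.2134] toolY -76.2 F [-0.4 -0.5  0.3] w 0.0515 g 0.0 j6 1.86 -> shift [-0.0035  0.0011  0.0064] turn -0.003
```

Close, check, lift out.

```bash
python3 -m creep '[[-0.003,-0.001,0.004,0,0.6],[-0.003,-0.001,0.004,0,0.4],[-0.003,-0.001,0.004,0,0.0],[-0.003,-0.001,0.004,0,0],[-0.003,-0.001,0.004,0,0],[-0.003,-0.001,0.004,0,0],[-0.003,-0.001,0.004,0,0]]'; python3 -m creep '[[0,0,-0.01,0,0],[0,0,-0.04,0,0],[0,0,-0.08,0,0],[0,0,-0.12,0,0],[0,0,-0.12,0,0]]'; python3 -c "
from h import *
to([.4635,.3318,.207],-76)"
```

```text
time_s: 28.45
tcp_pos: [0.4629, 0.3335, 0.2076]
ee_rot: [-0.0, 0.993, 0.12, 0.001]
force: [0.9, -0.1, 5.2]
grip_width: 0.0089
grasp_force: 59.4
time_s: 28.95
tcp_pos: [0.4643, 0.3345, 0.3343]
ee_rot: [-0.002, 0.993, 0.12, 0.005]
force: [0.4, -0.0, -0.5]
grip_width: 0.0091
grasp_force: 58.7
t 28.9 at [0.4643 0.3345 0.3343] toolY -76.2 F [ 0.4 -0.  -0.5] w 0.0091 g 58.7 j6 1.86 -> shift [-0.0026  0.0028  0.1273] turn -0.004
```

```bash
python3 -m creep '[[0,0.0,-0.05,0,0],[-0.007,0.05,-0.07,-0.15,0],[-0.007,0.1,-0.07,-0.3,0],[-0.007,0.15,-0.07,-0.45,0],[-0.007,0.178,-0.07,-0.6,0],[-0.007,0.178,-0.07,-0.75,0],[-0.007,0.178,-0.07,-0.9,0],[-0.007,0.178,-0.07,-1.05,0]]'; python3 -m creep '[[0,0,0,-0.15,0],[0,0,0,-0.3,0],[0,0,0,-0.38,0],[0,0,0,-0.38,0],[0,0,0,-0.38,0]]'
python3 - <<'E'
from h import *
to([*(O+.017*X),.36],5.7)
f=grab('wrist','w6.png'); np.savez('w6.npz',**f)
E
```

```text
time_s: 29.75
tcp_pos: [0.4979, 0.1581, 0.396]
ee_rot: [-0.0, 0.809, 0.587, -0.001]
force: [-0.1, 0.3, -1.7]
grip_width: 0.009
grasp_force: 59.5
time_s: 30.25
tcp_pos: [0.4979, 0.1588, 0.3963]
ee_rot: [-0.0, 0.687, 0.727, -0.0]
force: [-0.2, -0.2, -2.1]
grip_width: 0.009
grasp_force: 59.5
t 30.2 at [0.4979 0.1588 0.3963] toolY 3.3 F [-0.2 -0.2 -2.1] w 0.009 g 59.5 j6 0.15 -> shift [-0.1677  0.0462  0.0362] turn -0.043
```

```bash
python3 -m creep '[[0,0.046,0,-0.043,0],[-0.05,0.046,0,-0.043,0],[-0.1,0.046,0,-0.043,0],[-0.15,0.046,0,-0.043,0],[-0.168,0.046,0.03,-0.043,0],[-0.168,0.046,0.036,-0.043,0],[-0.168,0.046,0.036,-0.043,0]]'
python3 - <<'E'
from h import *
to([*(O+.017*X),.23],5.7)
f=grab('wrist','w7.png'); np.savez('w7.npz',**f)
g=grab('side','s7.png'); a=cv2.resize(g['image'][170:290,220:340],(450,450)); b=cv2.resize(f['image'],(600,450))[:,100:450]; cv2.imwrite('pics/c7.png',np.hstack([a,b])[:,:,::-1])
E
```

```text
time_s: 31.0
tcp_pos: [0.5532, -0.0062, 0.3589]
ee_rot: [-0.002, 0.671, 0.742, -0.001]
force: [0.2, 0.2, -2.2]
grip_width: 0.0091
grasp_force: 59.9
t 31.0 at [ 0.5532 -0.0062  0.3589] toolY 5.7 F [ 0.2  0.2 -2.2] w 0.0091 g 59.9 j6 -0.2 -> shift [0.     0.0007 0.1289] turn 0.001
```

View pics/c7.png

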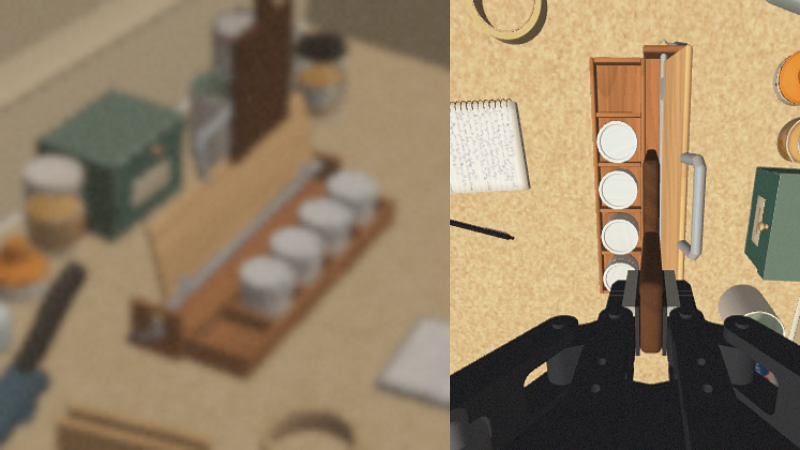

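The board hangs over the ledge, wrist half (652,215), between tins and panel. Lower it.

```bash
python3 -m creep '[[0,0.0005,0.04,0,0],[0,0.0005,0.08,0,0],[0,0.0005,0.11,0,0],[0,0.0005,0.125,0,0],[0,0.0005,0.13,0,0],[0,0.0005,0.13,0,0]]'
python3 - <<'E'
from h import *
to([*(O+.017*X),.222],5.7)
f=grab('wrist'); np.savez('w8.npz',**f)
P,u,v=cloud(f); img=f['image'][v,u].astype(int)
d=(np.c_[P[:,0],P[:,1]]-O); sx=d@X; sy=d@Y; k=(img.sum(1)<260)&(sx>-.01)&(sx<.06)&(abs(sy)<.08)
for lo,hi in [(.03,.06),(.06,.1),(.1,.14),(.14,.17)]:
    m=k&(P[:,2]>lo)&(P[:,2]<hi)
    if m.sum(): print(lo,m.sum(),'sx',np.percentile(sx[m],[5,50,95]).round(4),'sy',sy[m].min().round(4),sy[m].max().round(4))
E
```

```text
time_s: 31.7
tcp_pos: [0.555, -0.0056, 0.232]
ee_rot: [0.0, 0.67, 0.743, 0.0]
force: [0.2, -0.9, -1.9]
grip_width: 0.0092
grasp_force: 60.0
t 31.7 at [ 0.555  -0.0056  0.232 ] toolY 5.9 F [ 0.2 -0.9 -1.9] w 0.0092 g 60.0 j6 -0.21 -> shift [-0.0003 -0.0017  0.01  ] turn 0.004
0.03 26 sx [0.0025 0.0072 0.0211] sy -0.0731 0.0592
0.06 19 sx [0.0154 0.0192 0.0228] sy 0.0581 0.0592
0.1 51 sx [0.0156 0.0216 0.0568] sy -0.0467 0.0717
0.14 94 sx [0.0157 0.0562 0.0597] sy -0.048 0.0593
```

```bash
python3 -m creep '[[0,-0.002,0.002,0,0],[0,-0.002,0.005,0,0],[0,-0.002,0.008,0,0],[0,-0.002,0.009,0,0],[0,-0.002,0.009,0,0]]'; python3 -c "
from h import *
to([*(O+.017*X),.222],5.7)"
```

```text
time_s: 32.25
tcp_pos: [0.5524, -0.0064, 0.2217]
ee_rot: [-0.0, 0.67, 0.742, -0.0]
force: [-0.2, -0.1, -0.8]
grip_width: 0.0093
grasp_force: 60.1
t 32.2 at [ 0.5524 -0.0064  0.2217] toolY 5.9 F [-0.2 -0.1 -0.8] w 0.0093 g 60.1 j6 -0.21 -> shift [ 0.0002  0.001  -0.0003] turn 0.003
```

```bash
python3 -m creep '[[0,0,0.001,0,0],[0,0,0.001,0,0],[0,0,0.001,0,0]]'; python3 -c "
from h import *
to([*(O+.017*X),.222],5.7)"
```

```text
time_s: 32.55
tcp_pos: [0.5528, -0.0063, 0.2216]
ee_rot: [0.0, 0.67, 0.742, 0.0]
force: [-0.9, 0.8, 4.6]
grip_width: 0.0092
grasp_force: 60.8
t 32.5 at [ 0.5528 -0.0063  0.2216] toolY 5.9 F [-0.9  0.8  4.6] w 0.0092 g 60.8 j6 -0.21 -> shift [ 0.0003  0.0006 -0.0004] turn 0.003
```

The foot is on the ledge. I open slightly to cage the handle, then walk it rearward so it tips onto the rear finger.

```bash
python3 -m creep '[[0,0,0,0,0.28],[0,0,0,0,0.28],[0,0,0,0,0.28],[0,0.004,0,0,0.28],[0,0.008,0,0,0.28],[0,0.012,0,0,0.28],[0,0.016,0,0,0.28],[0,0.02,0,0,0.28]]'; python3 -m creep '[[0,0.004,0,0,0.28],[0,0.008,0,0,0.28],[0,0.012,0,0,0.28],[0,0.016,0,0,0.28],[0,0.016,0,0,0.28]]'
python3 - <<'E'
from h import *
to([*(O+.065*X),.222],5.7)
f=grab('wrist','w9.png'); g=grab('side','s9.png')
a=cv2.resize(g['image'][170:290,220:340],(450,450)); b=cv2.resize(f['image'],(600,450))[:,100:450]; cv2.imwrite('pics/c9.png',np.hstack([a,b])[:,:,::-1])
E
```

```text
time_s: 33.35
tcp_pos: [0.5728, -0.0042, 0.2208]
ee_rot: [-0.0, 0.67, 0.742, -0.0]
force: [0.0, 0.8, 0.1]
grip_width: 0.0241
grasp_force: 0.0
time_s: 33.85
tcp_pos: [0.5887, -0.0026, 0.2208]
ee_rot: [0.0, 0.67, 0.742, 0.0]
force: [0.3, -0.4, -0.4]
grip_width: 0.0244
grasp_force: 0.0
t 33.9 at [ 0.5887 -0.0026  0.2208] toolY 5.9 F [ 0.3 -0.4 -0.4] w 0.0244 g 0.0 j6 -0.19 -> shift [ 0.0001  0.0125 -0.0012] turn 0.003
```

View pics/c9.png

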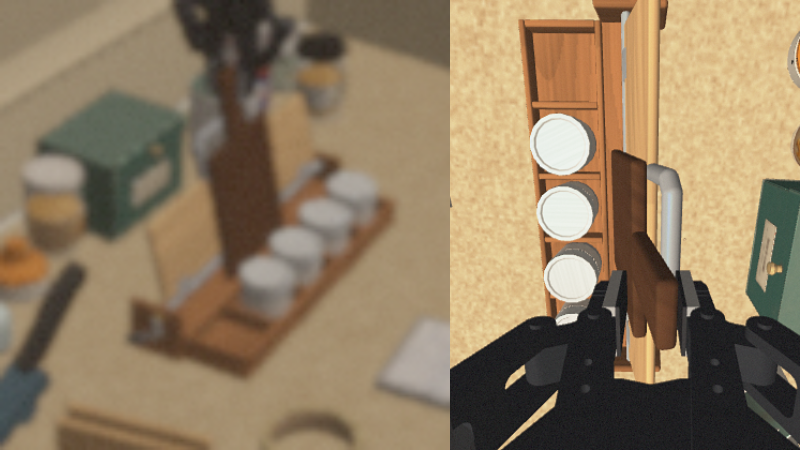

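The board leans on the rear finger, wrist half (660,290), about two thirds of the way. Continue.

```bash
python3 -m creep '[[0,0.004,0,0,0.28],[0,0.008,0,0,0.28],[0,0.012,0,0,0.34],[0,0.015,0,0,0.38],[0,0.016,0,0,0.42],[0,0.016,0,0,0.42]]'
python3 - <<'E'
from h import *
to([*(O+.07*X),.222],5.7)
f=grab('wrist','w10.png'); np.savez('w10.npz',**f)
P,u,v=cloud(f); img=f['image'][v,u].astype(int)
d=(np.c_[P[:,0],P[:,1]]-O); sx=d@X; sy=d@Y; k=(img.sum(1)<270)&(img[:,0]>img[:,2]+10)&(sx>-.0)&(sx<.1)&(abs(sy)<.08)
for lo in np.arange(.03,.24,.02):
    m=k&(P[:,2]>lo)&(P[:,2]<lo+.02)
    if m.sum(): print(round(lo,2),m.sum(),'sx',np.percentile(sx[m],[5,50,95]).round(4),'sy',sy[m].min().round(4),sy[m].max().round(4))
b=cv2.resize(f['image'][100:420,130:430],(600,600),interpolation=3); cv2.imwrite('pics/c10.png',b[:,:,::-1])
E
```

```text
time_s: 34.55
tcp_pos: [0.6043, -0.001, 0.2207]
ee_rot: [-0.0, 0.67, 0.742, -0.0]
force: [-0.5, 0.2, -0.0]
grip_width: 0.0358
grasp_force: 0.0
t 34.5 at [ 0.6043 -0.001   0.2207] toolY 5.9 F [-0.5  0.2 -0. ] w 0.0358 g 0.0 j6 -0.19 -> shift [ 0.0001  0.0018 -0.0013] turn 0.003
0.03 169 sx [0.0066 0.0146 0.0171] sy -0.0747 0.0784
0.05 168 sx [0.0178 0.02   0.0223] sy -0.057 0.0586
0.07 192 sx [0.0225 0.0249 0.0272] sy -0.0498 0.0586
0.09 222 sx [0.0273 0.0296 0.0318] sy -0.0403 0.0586
0.11 266 sx [0.0321 0.0345 0.0376] sy -0.0311 0.0586
0.13 324 sx [0.0369 0.0395 0.0445] sy -0.0235 0.0589
0.15 1664 sx [0.0427 0.0478 0.053 ] sy -0.0602 0.0586
0.17 341 sx [0.0468 0.0501 0.0573] sy -0.0157 0.016
0.19 523 sx [0.0511 0.0549 0.0863] sy -0.0153 0.0162
0.21 1519 sx [0.0563 0.063  0.0693] sy -0.0184 0.0161
0.23 554 sx [0.0613 0.0639 0.0684] sy -0.0161 0.0157
```

View pics/c10.png

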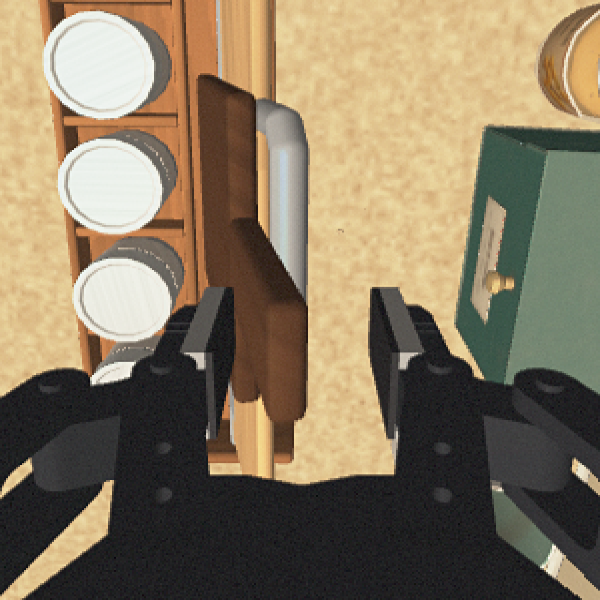

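The board rests by itself: slope 13.7°, foot front at about x = 11 mm, centred within 1 mm. The rear finger stands clear at (385,360). I lift away and take a final check.

```bash
python3 -m creep '[[0,0.0,0,0,0.6],[0,0,0,0,0.6],[0,0,-0.03,0,0.6],[0,0,-0.08,0,0.6],[0,0,-0.13,0,0.6],[0,-0.05,-0.14,0,0.6],[0,-0.1,-0.14,0,0.6],[0,-0.15,-0.14,0,0.6]]'; python3 -m creep '[[0,-0.05,0,0,0.6],[0,-0.05,0,0,0.6],[0,-0.05,0,0,0.6]]'
python3 - <<'E'
from h import *
np.set_printoptions(precision=4,suppress=True)
to([.4,0,.35])
w=grab('wrist','w11.png')
P,u,v=cloud(w); img=w['image'][v,u].astype(int)
d=(np.c_[P[:,0],P[:,1]]-O); sx=d@X; sy=d@Y; k=(img.sum(1)<270)&(img[:,0]>img[:,2]+10)&(sx>-.0)&(sx<.1)&(abs(sy)<.08)
for lo in (.05,.09,.13,.17,.22):
    m=k&(P[:,2]>lo)&(P[:,2]<lo+.015)
    if m.sum(): L=np.polyfit(sy[m],sx[m],1); print(lo,m.sum(),'sx',np.median(sx[m]).round(4),'sy',sy[m].min().round(4),sy[m].max().round(4),'skew deg',np.degrees(L[0]).round(1))
for x,y,r in tins(.056): q=np.array([x,y])-O; print('stand',(q@X).round(4),(q@Y).round(4))
f=grab('scene')
for t in ['mug','wide_jar','masking_tape','spice_1']:
    for d in eyes.search_frame('scene',t):
        if d['p']>.4: print(t,round(d['p'],2),np.array(d['centre']))
a=cv2.resize(f['image'][130:290,180:400],(400,300));b=cv2.resize(w['image'],(400,300)); cv2.imwrite('pics/c11.png',np.hstack([a,b])[:,:,::-1])
E
```

```text
time_s: 35.4
tcp_pos: [0.4549, -0.0164, 0.3614]
ee_rot: [0.001, 0.67, 0.742, 0.0]
force: [-1.6, -0.8, 0.9]
grip_width: 0.0515
grasp_force: 0.0
time_s: 35.7
tcp_pos: [0.4057, -0.0214, 0.3617]
ee_rot: [0.001, 0.67, 0.742, 0.001]
force: [0.5, 1.2, -0.2]
grip_width: 0.0513
grasp_force: 0.0
t 35.7 at [ 0.4057 -0.0214  0.3617] toolY 5.8 F [ 0.5  1.2 -0.2] w 0.0513 g 0.0 j6 -0.28 -> shift [ 0.0219 -0.0035  0.0117] turn 0.0
0.05 476 sx 0.0191 sy -0.0597 0.0578 skew deg 0.4
0.09 628 sx 0.0288 sy -0.0604 0.058 skew deg 0.3
0.13 869 sx 0.0383 sy -0.0604 0.0584 skew deg 0.4
0.17 346 sx 0.0481 sy -0.018 0.0159 skew deg 1.3
0.22 638 sx 0.0605 sy -0.0178 0.0158 skew deg 0.5
tin p 0.93 centre 0.5202 -0.14 r 0.0274 n 458 mean [ 0.5212 -0.1326]
tin p 0.72 centre 0.5626 0.0033 r 0.1727 n 672 mean [0.5628 0.0232]
tin p 0.71 centre 0.5065 -0.0107 r 0.0274 n 1038 mean [ 0.5065 -0.01  ]
tin p 0.67 centre 0.5136 -0.0771 r 0.0278 n 926 mean [ 0.5136 -0.0766]
tin p 0.57 centre 0.5008 0.0524 r 0.0272 n 1172 mean [0.5008 0.053 ]
stand -0.0294 -0.13
stand 0.027 0.0084
stand -0.0301 -0.0001
stand -0.0296 -0.0668
stand -0.0295 0.0634
mug 0.9 [ 0.728  -0.1936  0.0624]
wide_jar 0.72 [ 0.6823 -0.3272  0.0702]
wide_jar 0.5 [ 0.5084 -0.1329  0.0548]
masking_tape 0.61 [0.336  0.2167 0.0245]
spice_1 0.65 [ 0.5086 -0.0689  0.0552]
spice_1 0.65 [0.4977 0.0572 0.0524]
spice_1 0.61 [ 0.5007 -0.0011  0.0563]
spice_1 0.57 [ 0.5112 -0.1354  0.056 ]
```

View pics/c11.png

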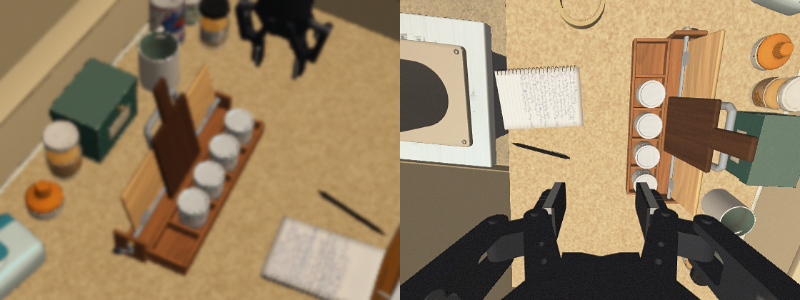

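The back is open, the four tins are in pockets 1–4, and the board leans squarely (skew about 0.4°). The bystanders have not moved and no other tin is visible, so I hand in.

```bash
python3 -c "
from station import job
print(job.finish_job())"
```

```text
the job is handed in; nothing more can be done
None
```

The job is handed in after about 36 s of robot time: the back is open on its stop, all four tins I found are lid up in pockets 1–4, the dark board leans squarely on the back, handle up, and the mug, jar and tape were left alone; no verdict came back.

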